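# Free the charged battery pack from its latched dock

### The job

The battery pack on the bench is charged. Feel under the pack's front lip for the dock's hidden release pad (the springy one, not the rigid lugs beside it) and push it in until the pack pops up, then lift the pack out by the rib on top and stand it upright in the small empty steel tray (not the big drain pan). Do not force the dock or the pack, set the pack down rather than dropping it, and leave the other things where they are.

Things in the scene. Friction and masses are not known exactly. Their poses are not given: they have to be found in the camera images.
- dock: Grey charging dock fixed to the bench, 96 mm (x) by 148 mm (y), 68 mm tall. Origin: centre of its underside; x points from its front (robot side) to its back, y left, z up. The pack's foot sits in an open-topped well centred on the origin, 39 x 113 mm, rim 66 mm above the bench. A finger slot runs across the front, under the pack's lip.
- dock_slot (a point): Middle of the finger slot's rigid back wall: dock x = -26, y = 0, z = 30 mm; dock's axes. The slot runs along y between two side cheeks at y = +-66 mm that reach out to dock x = -48 mm; floor 8 mm above the bench. The seated pack's lip roofs it out to dock x = -48 mm, underside 74 mm above the bench, so the pad is reached with a tilted finger.
- pad_line (a point): Dock x = -34, y = 0, z = 8 mm: the plane of the release pad's face, 8 mm out of the back wall. Pad 30 mm wide (y), 18 to 42 mm above the bench. On either side of it, past a 14 mm gap, a lug 12 mm wide stands out just as far but is rigid. All three ride on one bar: the pad's centre is anywhere from dock y = -30 to +30 mm, unmeasured (this point does not follow it). Feel for the one that gives.
- release (a joint): Travel of the release pad, m: 0 at rest, grows as it is pushed straight in (dock +x), stop at 0.008. Spring 4.5 to 7 N, plus up to 6 N of catch friction. It draws back a catch under the pack; past about 0.005 the catch lets go and a spring plate lifts the pack 10 mm. There it stays, standing in the well, when the pad is let go.
- pack: Battery pack, 0.35 to 0.55 kg, seated in the dock, same axes. Origin: centre of its foot's underside, 34 mm above the bench when latched. Black foot 36 (x) by 110 mm (y), 40 mm tall; grey head x = -48 to +22, y = +-62, z = 40 to 78 mm, its front part being the lip over the slot; on top a black rib, x = -16 to +8, 90 mm long in y, z = 78 to 108 mm.
- pack_grip (a point): Middle of the pack's grip rib: pack x = -4, y = 0, z = 96 mm, 12 mm under the rib's top. The rib is 24 mm thick: pinch it across x. The pack balances about under it. Axes as the pack's.
- tray: Small empty open steel tray fixed to the bench, 120 mm (x) by 170 mm (y), 32 mm tall, walls and floor 4 mm, inside 112 x 162 mm. Origin: centre of its underside; z up. The pack's foot fits in with its long side along the tray's y, either way round.
- socket: Bystander: socket standing upright, 34 mm across, 38 mm tall. Origin on or near its underside.
- wrench: Bystander: combination wrench lying flat, 190 mm long. Origin on or near its underside.
- driver: Bystander: screwdriver lying flat, 200 mm long, black handle. Origin on or near its underside.
- spray: Bystander: closed spray can standing upright, 60 mm across, 170 mm tall. Origin on or near its underside.
- mallet: Bystander: hammer with a black handle, lying flat. Origin on or near its underside.
- tape: Bystander: closed tape-measure case, 40 x 68 mm, 62 mm tall. Origin on or near its underside.
- nut: Bystander: wheel nut standing on its flat, 30 mm across, 26 mm tall. Origin on or near its underside.

How it is judged:
By the outcome, as a careful person would: the job done as asked, in the order asked, and still so for the second after the job is handed in, with the robot touching nothing.
It also fails if it takes over 67 s, if anything falls off the work surface, if the arm or the gripper's body presses on something with over 40 N, if the wrist force passes 120 N, or if a joint passes its speed limit or range.

### The arm

A 6-joint arm with a two-finger parallel gripper is mounted at the origin on the work surface. World frame = base frame: x ahead of the robot, y to its left, z up, the work surface at z = 0. Lengths are in mm, angles in rad, forces in N, time in s.
With the tool pointing down it reaches from about 300 to 750 mm from the base axis. Payload 8.5 kg.
Tool frame: the origin (TCP) lies midway between the tips of the shut fingers; the grasp point (between the pads) lies 19 mm behind it; x points along the fingers, y is the direction in which the jaws open and shut, and the axes are right-handed (so a half turn about x gives the same grasp; the last joint's range is limited). The gripper opens to 88 mm and grips with 3 to 60 N. Pads are 18 mm wide; open, the fingers measure 123 mm over their backs; the gripper's body (75 mm by 187 mm) begins 45 mm behind the grasp point.
Start: joints at [-1.347, 0.381, 1.297, -0, 1.464, -0.215], TCP at [233.661, -497.878, 238.748] pointing down, gripper open.
Joint ranges: [-3.11, 3.11], [-0.89, 2.33], [0.22, 2.48], [-1.42, 4.56], [0.17, 2.85], [-2.88, 2.88]. Speed limits (rad/s): [2.39, 2.39, 3.14, 3.14, 3.14, 3.14].

### API

Orientations are given as a 3x3 rotation matrix whose columns are the frame's x, y, z axes.
In Python, from bench import telemetry, eyes, manip gives the robot as it stands. The module is installed in compiled form; this text tells all that it offers.
- The arm moves only by the tool play_rows, never from a script. Its argument "plan" is a list of rows, each a list of 5 numbers: the shift along the tool's x, y, z in cm, then the turn about the tool's x in rad, then the opening, from 0 (shut) to 1 (fully open). A call has 1 to 5 rows; each row shifts and turns the pose as measured when the row begins, along the tool's axes as they then stand; what a row does not reach is not made up. A row lasts 1/8 s, in which the tool goes at most 62.5 mm and 10.7 degrees, less where a joint would pass 70% of its speed; a pose out of reach is approached as far as the arm can. A call is refused whole if a number of a shift passes 6.25 or a number of a turn 0.188, either way. A call with a gripper value outside its range is refused whole. The fingers move at their own pace and stop on an object; "newtons" is the grip in N (left out, the last holds). Time passes only in rows, so rows that do not move let the fingers close. It gives the time, the measured TCP pose, the force and the opening at its end, in the units of the state.
- telemetry.sense(): the state, without advancing time (a new reading comes with each control period).
- eyes.grab_frame(name): name is "scene" or "top" or "wrist"; returns a dict with "frame" (420x560x3 uint8, blue, green, red), "fx", "fy", "cx", "cy" (pixels), "pose" (4x4, takes a point from camera to world coordinates). Camera axes: x right, y down, z forward; pixel columns grow to the right and rows downward; lengths in mm; the calibration is good to about 2 mm. A picture is of the moment at which its call begins. There is no depth.
- manip.close_job(): hands the job in, once; it reports no verdict.
Trained networks look in a picture, given as the dict that the camera call returned (one of the last four; its "shot" number tells which), for a name from the list of things; names that differ only in an ending like _2 or _b are one class to them, and where a whole thing is asked for, a point or a joint stands for the part that bears it (a point fixed in the world has none). Each returns a list of dicts, best first, with "conf" (0 to 1); they miss things now and then, are a little off and sometimes report something else, mostly with a low value. They report only what shows in the picture. A call takes as long as a camera call.
- eyes.masks_of(picture, label): "mask" (420x560 bool, what is visible of it) and "centre" ([column, row] in pixels, amid what is visible of it).
- eyes.spot_point(picture, label): "centre" ([column, row] in pixels: a listed point, or the origin of a listed thing).
The state is a dict: "clock": time; "qpos": joint angles; "joint_velocities": joint speeds; "effort": joint torques, N m; "eef_pos": TCP position; "orientation": TCP orientation; "contact_force": force on the tool from outside, world axes, zero at the start; "wrist_torque": the same for the moment, N m; "opening": finger opening in mm.
Only numpy, scipy, OpenCV 4.12 (cv2) and the standard library are available. Lean on these libraries where they do the work, as an engineer would, in place of code of your own. Each camera call takes 0.05 s, during which the arm holds its last target.

## Working session

There is one attempt and no reset: what is moved stays moved. The work goes in short steps, Python scripts to look and compute and a tool call to move; the robot and the scene stay as the last step left them, time stands still between calls to the robot, and variables do not carry over. Pictures are saved under pics/ and viewed, and the job is handed in when it is done.

Besides the shell and the picture viewer there is one more tool, called after ">>>" by a JSON object that holds its "op" and its "data". play_rows: Moves the arm, as the interface text tells. Its arguments: {"type":"object","properties":{"plan":{"type":"array","items":{"type":"array","items":{"type":"number"}}},"newtons":{"type":"number"}},"required":["plan"]}

```bash
mkdir -p pics
cat > h.py <<'E'
import numpy as np, cv2
from bench import telemetry, eyes, manip
def ray(p,uv):
    d=np.array([(uv[0]-p['cx'])/p['fx'],(uv[1]-p['cy'])/p['fy'],1.]); T=np.array(p['pose']); d=T[:3,:3]@d
    return T[:3,3],d
def atz(p,uv,z):
    o,d=ray(p,uv); return o+d*(z-o[2])/d[2]
def proj(p,X):
    T=np.array(p['pose']); c=T[:3,:3].T@(np.array(X,float)-T[:3,3]); return np.array([p['fx']*c[0]/c[2]+p['cx'],p['fy']*c[1]/c[2]+p['cy']])
def st():
    s=telemetry.sense(); print('t',s['clock'],'p',np.round(s['eef_pos'],1),'F',np.round(s['contact_force'],1),'op',s['opening']); print(np.round(s['orientation'],3).tolist(), np.round(s['qpos'],3)); return s
E
python3 - <<'E'
from h import *
st()
for n in ['scene','top']:
    p=eyes.grab_frame(n); cv2.imwrite(f'pics/{n}0.png',p['frame']); print(n,p['fx'],p['fy'],p['cx'],p['cy'],np.round(p['pose'],3).tolist())
    for l,z in [('dock',0),('dock_slot',30),('pad_line',8),('pack',34),('pack_grip',130),('tray',0),('spray',0),('tape',0),('socket',0),('mallet',0),('wrench',0),('driver',0),('nut',0)]:
        r=eyes.spot_point(p,l)
        for q in r[:2]: print(l,round(q['conf'],2),np.round(q['centre'],1),np.round(atz(p,q['centre'],z),1))
E
```

```text
t 0.0 p [ 233.6 -497.6  238.2] F [-0.7 -0.3  0.1] op 88.30330878891832
[[-0.0, 0.425, -0.905], [0.001, -0.905, -0.425], [-1.0, -0.001, -0.0]] [-1.347  0.381  1.298  0.     1.464 -0.215]
scene 495.39629721548005 495.39629721548005 282.1572936221464 204.726652466623 [[0.779, 0.481, -0.402, 1029.432], [0.627, -0.586, 0.514, -581.234], [0.012, -0.652, -0.758, 924.785], [0.0, 0.0, 0.0, 1.0]]
dock 0.74 [219.1 260.5] [ 532.9 -172.7    0. ]
pack 0.77 [219.7 253. ] [ 538.5 -172.5   34. ]
pack 0.23 [334.4 123. ] [481.3 347.1  34. ]
pack_grip 0.88 [212.2 226.1] [ 533.6 -177.7  130. ]
tray 0.98 [308.  172.5] [521.3 174.9   0. ]
tray 0.75 [214.  224.1] [ 451.5 -104.7    0. ]
spray 0.68 [349.9 249.7] [743.7  38.2   0. ]
tape 0.88 [400.3 192.2] [743.3 267.6   0. ]
tape 0.6 [307.5 174.9] [525.5 167.1   0. ]
socket 0.51 [276.3 218.2] [554.6   3.3   0. ]
mallet 0.77 [292.1 320.4] [ 750.8 -185.4    0. ]
mallet 0.62 [350.6 248.7] [743.4  41.5   0. ]
wrench 0.62 [334.1 121.5] [455.9 387.5   0. ]
driver 0.92 [132.9 320.2] [ 498.2 -390.6    0. ]
nut 0.47 [232.6 181.8] [392.   25.3   0. ]
top 526.8656649862
[... 280 characters left out ...]
0. ]
pad_line 0.94 [354.7 246.4] [ 495.3 -170.6    8. ]
pad_line 0.41 [268.8 144.9] [741.1  35.9   8. ]
pack 0.66 [356.8 228.5] [ 535.7 -172.6   34. ]
pack_grip 0.97 [364.9 227.6] [ 529.2 -177.3  130. ]
tray 0.74 [214.  234.8] [521.7 165.5   0. ]
tray 0.29 [127.2 264.3] [450.2 370.7   0. ]
spray 0.97 [268.6 145.7] [741.   36.7   0. ]
spray 0.44 [122.7 263.3] [452.6 381.5   0. ]
tape 0.86 [174.4 146.1] [738.8 267.4   0. ]
socket 0.68 [284.5 222.5] [552.2  -3.4   0. ]
mallet 0.77 [360.6 146.6] [ 740.  -188.7    0. ]
wrench 0.75 [120.2 264.3] [450.2 387.4   0. ]
driver 0.68 [447.8 245.5] [ 499.  -394.4    0. ]
nut 0.55 [276.3 291.6] [387.8  15.1   0. ]
nut 0.48 [211.1 233.4] [525.  172.6   0. ]
```

View pics/scene0.png

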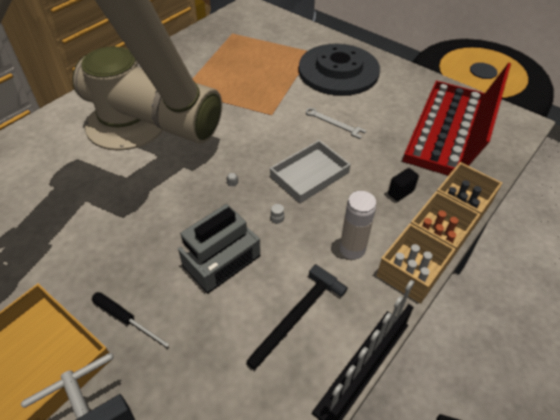

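View pics/top0.png

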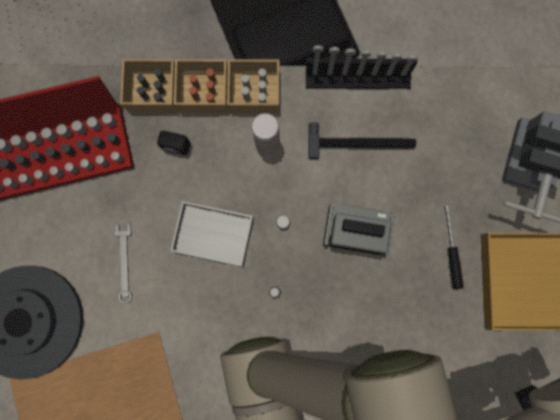

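Run:
```python
from h import *
from scipy.optimize import minimize
P=[eyes.grab_frame('top'),eyes.grab_frame('scene')]
M={}
for l in ['dock','pack','tray']:
    for i,p in enumerate(P):
        r=eyes.masks_of(p,l)
        for q in r[:2]: print(l,i,round(q['conf'],2),np.round(q['centre']),q['mask'].sum())
        if r: M[l,i]=r[0]['mask']
t=P[0]['frame'].copy()
for l,c in [('dock',(0,0,255)),('pack',(0,255,0)),('tray',(255,0,0))]:
    if (l,0) in M:
        cs,_=cv2.findContours(M[l,0].astype(np.uint8),0,1); cv2.drawContours(t,cs,-1,c,1)
    
cv2.imwrite('pics/c1.png',np.hstack([cv2.resize(P[0]['frame'][180:280,310:410],None,fx=4,fy=4,interpolation=2),cv2.resize(t[180:280,310:410],None,fx=4,fy=4,interpolation=0)]))
cv2.imwrite('pics/c2.png',cv2.resize(P[1]['frame'][190:300,160:280],None,fx=6,fy=5.4,interpolation=2))
import pickle; pickle.dump(([{k:p[k] for k in ('fx','fy','cx','cy','pose','frame')} for p in P],M),open('m.pkl','wb'))
```

```text
dock 0 0.62 [355. 216.] 1049
dock 1 0.83 [219. 260.] 2245
pack 0 0.73 [360. 230.] 1907
pack 1 0.65 [214. 233.] 2300
tray 0 0.76 [212. 233.] 3784
```

View pics/c1.png

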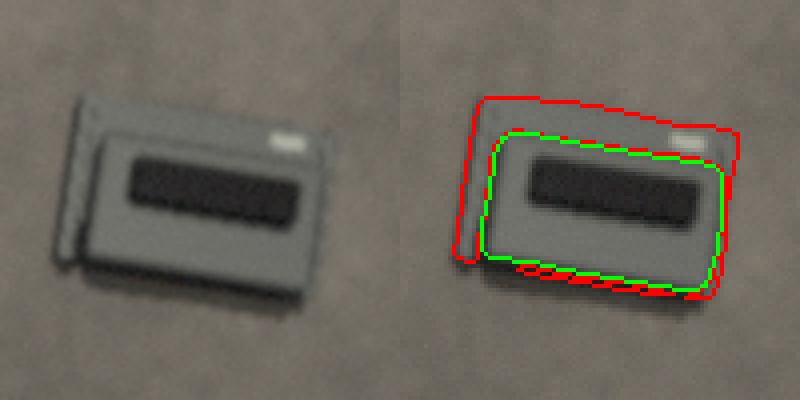

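View pics/c2.png

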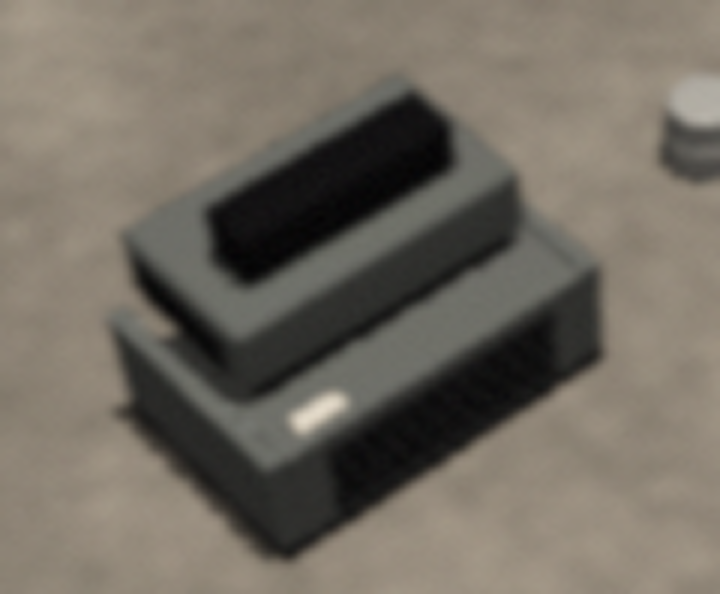

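```bash
cat > fit.py <<'E'
from h import *
from scipy.optimize import minimize
import pickle
P,M=pickle.load(open('m.pkl','rb'))
def box(x0,x1,y0,y1,z0,z1): return [(x,y,z) for x in(x0,x1) for y in(y0,y1) for z in(z0,z1)]
S=8
def sil(p,boxes,v,sc=4):
    c,s=np.cos(v[2]),np.sin(v[2]); im=np.zeros((420*sc//2,560*sc//2),np.uint8)
    for b in boxes:
        uv=np.array([proj(p,(v[0]+c*x-s*y,v[1]+s*x+c*y,z)) for x,y,z in b])*sc/2
        h=cv2.convexHull((uv*16).round().astype(np.int32)); cv2.fillConvexPoly(im,h,255,8,4)
    return cv2.resize(im,(560,420),interpolation=cv2.INTER_AREA)/255.
pack=[box(-48,22,-62,62,74,112),box(-16,8,-45,45,112,142)]
dock=[box(-26,48,-74,74,0,68),box(-48,48,-74,-66,0,68),box(-48,48,66,74,0,68),box(-48,48,-74,74,0,8)]
tray=[box(-60,60,-85,85,0,32)]
def fit(items,v0):
    f=lambda v:sum(np.abs(sil(P[i],b,v)-m).sum() for i,b,m in items)
    best=None
    for a in (-.2,-.1,0,.1):
        r=minimize(f,[v0[0],v0[1],a],method='Nelder-Mead',options=dict(initial_simplex=[[v0[0],v0[1],a],[v0[0]+8,v0[1],a],[v0[0],v0[1]+8,a],[v0[0],v0[1],a+.1]]))
        if best is None or r.fun<best.fun: best=r
    print(np.round(best.x,3),best.fun); return best.x
if __name__=='__main__':
    for i in (0,1):
        fit([(i,pack+dock,M['pack',i]|M['dock',i])],(535,-173))
    fit([(i,pack+dock,M['pack',i]|M['dock',i]) for i in (0,1)],(535,-173))
    fit([(0,pack,M['pack',0])],(535,-173))
    fit([(0,tray,M['tray',0])],(521,170))
E
python3 fit.py
```

```text
[ 5.34080e+02 -1.75147e+02 -1.60000e-01] 120.58039215686276
[ 5.37731e+02 -1.68909e+02 -1.68000e-01] 208.8235294117647
[ 5.36066e+02 -1.71418e+02 -1.79000e-01] 531.8588235294119
[ 5.33756e+02 -1.73871e+02 -1.61000e-01] 86.08627450980393
[ 5.23885e+02  1.67548e+02 -1.96000e-01] 116.84705882352942
```

```bash
cat >> h.py <<'E'
from scipy.spatial.transform import Rotation as R_
def plan(target,turn=0.,op=1,step=60,n=None,s=None):
    s=s or telemetry.sense(); p=np.array(s['eef_pos'],float); R=np.array(s['orientation'],float); t=np.array(target,float)
    N=n or int(max(np.ceil(np.linalg.norm(t-p)/step),np.ceil(abs(turn)/.18),1)); rows=[]
    for k in range(N):
        d=R.T@((t-p)/(N-k))/10; a=turn/N
        rows.append([round(float(x),2) for x in d]+[round(a,3),op]); p=p+R@(np.array(rows[-1][:3])*10); R=R@R_.from_rotvec([a,0,0]).as_matrix()
    for k in range(0,N,5): print(rows[k:k+5])
E
python3 - <<'E'
from h import *
st(); plan((620,0,330),0.604,0)
E
```

```text
t 1.8 p [ 233.6 -497.9  238.7] F [-0.   0.8  0.4] op 88.29330172505094
[[-0.0, 0.425, -0.905], [0.0, -0.905, -0.425], [-1.0, -0.0, -0.0]] [-1.347  0.381  1.297 -0.     1.464 -0.215]
[[-0.83, -2.61, -5.1, 0.055, 0], [-0.83, -2.88, -4.95, 0.055, 0], [-0.83, -3.15, -4.79, 0.055, 0], [-0.83, -3.41, -4.61, 0.055, 0], [-0.83, -3.65, -4.41, 0.055, 0]]
[[-0.83, -3.89, -4.2, 0.055, 0], [-0.83, -4.12, -3.99, 0.055, 0], [-0.83, -4.33, -3.75, 0.055, 0], [-0.83, -4.53, -3.51, 0.055, 0], [-0.83, -4.71, -3.26, 0.055, 0]]
[[-0.83, -4.88, -2.99, 0.055, 0]]
```

>>> {"op": "play_rows", "data": {"plan": [[-0.83,-2.61,-5.1,0.055,0],[-0.83,-2.88,-4.95,0.055,0],[-0.83,-3.15,-4.79,0.055,0],[-0.83,-3.41,-4.61,0.055,0],[-0.83,-3.65,-4.41,0.055,0]], "newtons": 20}}

```text
clock: 2.42
eef_pos: [413.2, -268.7, 280.6]
orientation: [[0.0, 0.147, -0.989], [0.001, -0.989, -0.147], [-1.0, -0.001, -0.0]]
contact_force: [0.3, -0.7, 0.4]
opening: 40.2
```

>>> {"op": "play_rows", "data": {"plan": [[-0.83,-3.89,-4.2,0.055,0],[-0.83,-4.12,-3.99,0.055,0],[-0.83,-4.33,-3.75,0.055,0],[-0.83,-4.53,-3.51,0.055,0],[-0.83,-4.71,-3.26,0.055,0]]}}

```text
clock: 3.05
eef_pos: [598.1, -37.4, 324.5]
orientation: [[0.002, -0.136, -0.991], [-0.001, -0.991, 0.136], [-1.0, 0.0, -0.002]]
contact_force: [0.2, -0.4, -0.5]
opening: 0.5
```

Run:
```python
from h import *
s=st(); y=np.array(s['orientation'])[:,1]; print(np.arctan2(y[1],y[0]))
```

```text
t 3.05 p [598.1 -37.4 324.5] F [ 0.2 -0.4 -0.5] op 0.48968993938314437
[[0.002, -0.136, -0.991], [-0.001, -0.991, 0.136], [-1.0, 0.0, -0.002]] [-0.26   0.431  0.974 -0.     1.735  1.448]
-1.7075030224245804
```

>>> {"op": "play_rows", "data": {"plan": [[0,-2,-5.9,0.03,0],[0,-2,-5.9,0,0],[0,0,-6,0,0]]}}

```text
clock: 3.42
eef_pos: [768.3, -19.3, 320.1]
orientation: [[0.013, -0.162, -0.987], [-0.001, -0.987, 0.162], [-1.0, -0.001, -0.013]]
contact_force: [128.8, -8.3, 109.2]
opening: 0.5
```

>>> {"op": "play_rows", "data": {"plan": [[0,0,-6,0,0],[0,0,-6,0,0]]}}

```text
clock: 3.68
eef_pos: [804.9, -35.0, 267.9]
orientation: [[0.05, -0.161, -0.986], [0.0, -0.987, 0.161], [-0.999, -0.009, -0.05]]
contact_force: [0.1, 0.1, 1.1]
opening: 0.2
```

Run:
```python
from h import *
s=st()
```

```text
t 3.675 p [804.9 -35.  267.9] F [0.1 0.1 1.1] op 0.182369489110007
[[0.05, -0.161, -0.986], [0.0, -0.987, 0.161], [-0.999, -0.009, -0.05]] [-0.193  0.907  0.222  0.011  1.963  1.544]
```

>>> {"op": "play_rows", "data": {"plan": [[0,0,-1.5,0,0],[0,0,-1.5,0,0]]}}

```text
clock: 3.92
eef_pos: [813.1, -39.2, 256.9]
orientation: [[0.062, -0.161, -0.985], [0.0, -0.987, 0.161], [-0.998, -0.01, -0.061]]
contact_force: [-0.8, 0.8, -0.1]
opening: 0.8
```

>>> {"op": "play_rows", "data": {"plan": [[-1.5,0,0,0,0],[-1.5,0,0,0,0]]}}

```text
clock: 4.18
eef_pos: [801.2, -38.5, 284.7]
orientation: [[0.069, -0.161, -0.985], [-0.0, -0.987, 0.161], [-0.998, -0.011, -0.068]]
contact_force: [-0.5, -0.4, -0.7]
opening: 0.8
```

Run:
```python
from h import *
s=st()
p=eyes.grab_frame('scene'); cv2.imwrite('pics/s1.png',p['frame'])
```

```text
t 4.175 p [801.2 -38.5 284.7] F [-0.5 -0.4 -0.7] op 0.8087506900454482
[[0.069, -0.161, -0.985], [-0.0, -0.987, 0.161], [-0.998, -0.011, -0.068]] [-0.199  0.886  0.221  0.015  1.966  1.539]
```

View pics/s1.png

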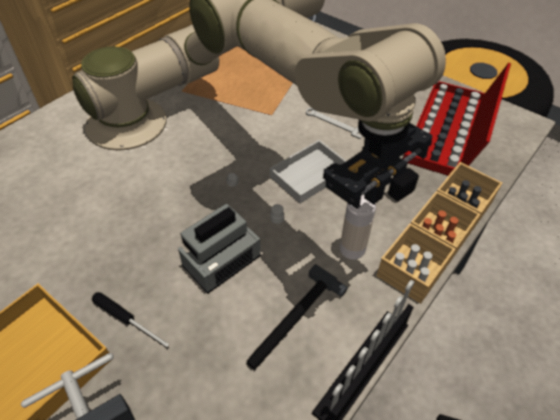

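```bash
cat > kin.py <<'E'
import numpy as np
from scipy.optimize import least_squares
D=[([-1.347,.381,1.297,0,1.464],(233.6,-497.8,238.7)),([-.26,.431,.974,0,1.735],(598.1,-37.4,324.5)),([-.193,.907,.222,.011,1.963],(804.9,-35,267.9)),([-.199,.886,.221,.015,1.966],(801.2,-38.5,284.7))]
def fk(v,q):
    L1,L2,a,r0,h,L3=v; s=q[1]+q[2]
    r=r0+L1*np.sin(q[1])+L2*np.sin(s)+a*np.cos(s)+L3*np.sin(s+q[4])
    z=h+L1*np.cos(q[1])+L2*np.cos(s)-a*np.sin(s)+L3*np.cos(s+q[4]); return r,z
def res(v):
    o=[]
    for q,p in D:
        r,z=fk(v,q); o+=[r-np.sqrt(p[0]**2+p[1]**2-117.5**2),z-p[2]]
    return o
if __name__=='__main__':
    for x0 in ([400,400,0,0,300,200],[500,300,50,50,400,250]):
        s=least_squares(res,x0); print(np.round(s.x,1),s.cost,np.round(s.fun,1))
E
python3 kin.py
```

```text
[539.  351.2 102.7  -1.3 129.1 251.1] 0.02101800387940547 [ 0.   0.  -0.  -0.1  0.  -0.1 -0.   0.1]
[539.  351.2 102.7  -1.3 129.1 251.1] 0.02101800387951072 [ 0.   0.  -0.  -0.1  0.  -0.1 -0.   0.1]
```

Run:
```python
from h import *
plan((-15,628,420),-0.44,0,step=56)
```

```text
[[-1.01, -2.78, 4.74, -0.023, 0], [-1.0, -2.89, 4.68, -0.023, 0], [-1.01, -3.0, 4.61, -0.023, 0], [-1.0, -3.1, 4.54, -0.023, 0], [-1.01, -3.21, 4.46, -0.023, 0]]
[[-1.0, -3.31, 4.39, -0.023, 0], [-1.01, -3.41, 4.31, -0.023, 0], [-1.0, -3.51, 4.23, -0.023, 0], [-1.01, -3.6, 4.15, -0.023, 0], [-1.0, -3.7, 4.06, -0.023, 0]]
[[-1.01, -3.79, 3.98, -0.023, 0], [-1.0, -3.88, 3.89, -0.023, 0], [-1.01, -3.97, 3.8, -0.023, 0], [-1.0, -4.06, 3.71, -0.023, 0], [-1.01, -4.15, 3.61, -0.023, 0]]
[[-1.0, -4.23, 3.51, -0.023, 0], [-1.01, -4.31, 3.41, -0.023, 0], [-1.0, -4.38, 3.32, -0.023, 0], [-1.01, -4.46, 3.21, -0.023, 0]]
```

>>> {"op": "play_rows", "data": {"plan": [[-1.01,-1.5,2.5,-0.023,0],[-1.0,-2.89,4.68,-0.023,0],[-1.01,-3.0,4.61,-0.023,0],[-1.0,-3.1,4.54,-0.023,0],[-1.01,-3.21,4.46,-0.023,0]]}}

```text
clock: 4.85
eef_pos: [599.9, 122.8, 328.9]
orientation: [[0.082, -0.047, -0.996], [-0.001, -0.999, 0.047], [-0.997, -0.003, -0.082]]
contact_force: [-0.2, 1.0, 0.6]
opening: 0.5
```

>>> {"op": "play_rows", "data": {"plan": [[-1.0,-3.31,4.39,-0.023,0],[-1.01,-3.41,4.31,-0.023,0],[-1.0,-3.51,4.23,-0.023,0],[-1.01,-3.6,4.15,-0.023,0],[-1.0,-3.7,4.06,-0.023,0]]}}

```text
clock: 5.48
eef_pos: [374.8, 302.6, 370.0]
orientation: [[0.097, 0.071, -0.993], [0.004, -0.997, -0.071], [-0.995, 0.003, -0.097]]
contact_force: [-0.0, 0.2, -0.0]
opening: 0.5
```

>>> {"op": "play_rows", "data": {"plan": [[-1.01,-3.79,3.98,-0.023,0],[-1.0,-3.88,3.89,-0.023,0],[-1.01,-3.97,3.8,-0.023,0],[-1.0,-4.06,3.71,-0.023,0],[-1.01,-4.15,3.61,-0.023,0]]}}

```text
clock: 6.1
eef_pos: [148.3, 479.8, 409.3]
orientation: [[0.109, 0.188, -0.976], [0.016, -0.982, -0.188], [-0.994, 0.004, -0.11]]
contact_force: [0.5, 0.0, -0.6]
opening: 0.7
```

Run:
```python
from h import *
st();plan((-15,628,420),0,0,step=56)
```

```text
t 6.1 p [148.3 479.8 409.3] F [ 0.5  0.  -0.6] op 0.6935631081434149
[[0.109, 0.188, -0.976], [0.016, -0.982, -0.188], [-0.994, 0.004, -0.11]] [ 1.08   0.208  1.071 -0.091  1.795  2.438]
[[-0.65, -4.41, 3.26, 0.0, 0], [-0.65, -4.4, 3.26, 0.0, 0], [-0.65, -4.41, 3.26, 0.0, 0], [-0.65, -4.4, 3.26, 0.0, 0]]
```

>>> {"op": "play_rows", "data": {"plan": [[-0.65,-4.41,3.26,0.0,0],[-0.65,-4.4,3.26,0.0,0],[-0.65,-4.41,3.26,0.0,0],[-0.65,-4.4,3.26,0.0,0]]}}

```text
clock: 6.6
eef_pos: [-22.9, 629.3, 428.8]
orientation: [[0.113, 0.189, -0.975], [0.03, -0.982, -0.187], [-0.993, -0.008, -0.117]]
contact_force: [0.8, -0.2, 0.8]
opening: 0.1
```

>>> {"op": "play_rows", "data": {"plan": [[0,0,0,0.08,0],[0,0,0,0.08,0],[0,0,0,0.08,0]]}}

```text
clock: 6.98
eef_pos: [17.3, 630.3, 444.3]
orientation: [[0.124, 0.027, -0.992], [0.025, -0.999, -0.024], [-0.992, -0.022, -0.124]]
contact_force: [-0.4, 0.3, 0.5]
opening: 0.4
```

Run:
```python
from h import *
st()
```

```text
t 6.975 p [ 17.3 630.3 444.3] F [-0.4  0.3  0.5] op 0.4006725627612111
[[0.124, 0.027, -0.992], [0.025, -0.999, -0.024], [-0.992, -0.022, -0.124]] [ 1.403  0.504  0.528 -0.134  2.061  2.882]
```

>>> {"op": "play_rows", "data": {"plan": [[0,0,0,0.18,0],[0,0,0,0.18,0]]}}

```text
clock: 7.22
eef_pos: [109.6, 628.6, 493.4]
orientation: [[0.176, -0.185, -0.967], [-0.027, -0.983, 0.184], [-0.984, -0.006, -0.178]]
contact_force: [10.6, 53.7, 65.8]
opening: 0.5
```

Run:
```python
from h import *
st()
```

```text
t 7.225 p [109.6 628.6 493.4] F [10.6 53.7 65.8] op 0.46071175616024745
[[0.176, -0.185, -0.967], [-0.027, -0.983, 0.184], [-0.984, -0.006, -0.178]] [ 1.283  0.596  0.221 -0.236  2.286  2.882]
```

```bash
cat > sim.py <<'E'
import numpy as np
from scipy.optimize import least_squares
from scipy.spatial.transform import Rotation as R
V=[539.,351.2,102.7,-1.3,129.1,251.1]; LAT=117.5
lo=np.array([-3.11,-.89,.222,-1.42,.17,-2.88]);hi=np.array([3.11,2.33,2.48,4.56,2.85,2.88])
C=np.array([[0,-1,0],[0,0,-1],[1,0,0.]])
rz=lambda a:R.from_rotvec([0,0,a]).as_matrix(); ry=lambda a:R.from_rotvec([0,a,0]).as_matrix()
def fk(q):
    L1,L2,a,r0,h,L3=V; s=q[1]+q[2]
    w=np.array([r0+L1*np.sin(q[1])+L2*np.sin(s)+a*np.cos(s),LAT,h+L1*np.cos(q[1])+L2*np.cos(s)-a*np.sin(s)])
    Rm=rz(q[0])@ry(s)@rz(q[3])@ry(q[4])@rz(q[5]); 
    return rz(q[0])@w+Rm[:,2]*L3, Rm@C
def ik(p,Rt,q0,w=1.,full=False):
    def f(q):
        a,b=fk(q); return np.r_[(a-p)/1000,w*R.from_matrix(Rt@b.T).as_rotvec(), 1e-3*(q-q0)]
    r=least_squares(f,np.clip(q0,lo+1e-6,hi-1e-6),bounds=(lo,hi)); return r.x
def row(q,r,vmax=.7*.125*np.array([2.39,2.39,3.14,3.14,3.14,3.14])):
    p,Rm=fk(q); q2=ik(p+Rm@np.array(r[:3])*10,Rm@R.from_rotvec([r[3],0,0]).as_matrix(),q)
    d=q2-q; k=min(1,(vmax/np.maximum(abs(d),1e-9)).min()); return q+d*k
def show(q):
    p,Rm=fk(q); print(np.round(p,1),np.round(Rm[:,0],3),np.round(q,3))
if __name__=='__main__':
    q=np.array([1.08,.208,1.071,-.091,1.795,2.438]); show(q); print(fk(q)[1].round(3).tolist())
    q=np.array([1.403,.504,.528,-.134,2.061,2.882]); show(q)
    for i in range(2): q=row(q,[0,0,0,.18]); show(q)
    q=np.array([-.193,.907,.222,.011,1.963,1.544]); show(q)
    for i in range(2): q=row(q,[0,0,-1.5,0]); show(q)
    for i in range(2): q=row(q,[-1.5,0,0,0]); show(q)
E
python3 sim.py
```

```text
[148.2 479.3 409.6] [ 0.109  0.017 -0.994] [ 1.08   0.208  1.071 -0.091  1.795  2.438]
[[0.109, 0.188, -0.976], [0.017, -0.982, -0.187], [-0.994, 0.004, -0.111]]
[ 17.6 630.2 444. ] [ 0.124  0.024 -0.992] [ 1.403  0.504  0.528 -0.134  2.061  2.882]
[ 76.4 642.6 483.4] [ 0.139  0.009 -0.99 ] [ 1.322  0.593  0.253 -0.17   2.245  2.88 ]
[145.  617.2 504. ] [ 0.157 -0.005 -0.988] [ 1.213  0.577  0.222 -0.198  2.281  2.88 ]
[805.3 -35.1 267.7] [ 0.051  0.    -0.999] [-0.193  0.907  0.222  0.011  1.963  1.544]
[808.4 -36.9 262.8] [ 0.054  0.    -0.999] [-0.195  0.913  0.222  0.012  1.954  1.542]
[811.4 -38.8 258. ] [ 0.057  0.    -0.998] [-0.196  0.919  0.222  0.012  1.945  1.541]
[805.6 -38.5 270.6] [ 0.058  0.    -0.998] [-0.198  0.904  0.222  0.012  1.959  1.54 ]
[799.7 -38.3 282.9] [ 0.059  0.    -0.998] [-0.199  0.888  0.222  0.013  1.974  1.539]
```

```bash
sed -i 's/w=1.,full/w=None,full/; s/    def f(q):/    w=W if w is None else w\n    def f(q):/; s/^LAT/LAT/; s/^C=/W=1.\nC=/' sim.py
python3 - <<'E'
import sim; from sim import *
for w in (.2,.3,.5,.7):
    sim.W=w; print(w)
    q=np.array([1.403,.504,.528,-.134,2.061,2.882])
    for i in range(2): q=row(q,[0,0,0,.18])
    show(q)
    q=np.array([-.193,.907,.222,.011,1.963,1.544])
    for i in range(2): q=row(q,[0,0,-1.5,0])
    show(q)
    for i in range(2): q=row(q,[-1.5,0,0,0])
    show(q)
E
```

```text
0.2
[ 35.7 633.7 454.4] [ 0.183 -0.055 -0.982] [ 1.404  0.572  0.384 -0.236  2.196  2.88 ]
[824.4 -39.4 264.7] [ 0.119 -0.003 -0.993] [-0.197  0.913  0.222  0.022  1.89   1.544]
[817.  -39.1 292.5] [ 0.143 -0.004 -0.99 ] [-0.2    0.878  0.222  0.026  1.9    1.543]
0.3
[ 52.3 638.5 466.5] [ 0.183 -0.056 -0.981] [ 1.38   0.601  0.294 -0.248  2.252  2.88 ]
[819.4 -39.2 262.1] [ 0.095 -0.002 -0.995] [-0.197  0.915  0.222  0.018  1.911  1.543]
[810.6 -38.8 288.9] [ 0.112 -0.002 -0.994] [-0.199  0.881  0.222  0.021  1.927  1.542]
0.5
[ 88.5 636.7 484.4] [ 0.177 -0.035 -0.984] [ 1.32   0.61   0.222 -0.241  2.285  2.88 ]
[814.5 -38.9 259.6] [ 0.072 -0.001 -0.997] [-0.197  0.918  0.222  0.014  1.931  1.542]
[804.  -38.5 285.3] [ 0.08  -0.001 -0.997] [-0.199  0.885  0.222  0.016  1.956  1.54 ]
0.7
[120.4 626.8 495.1] [ 0.168 -0.019 -0.986] [ 1.262  0.592  0.222 -0.221  2.282  2.88 ]
[812.6 -38.8 258.6] [ 0.062 -0.    -0.998] [-0.196  0.919  0.222  0.013  1.94   1.541]
[801.4 -38.4 283.8] [ 0.067 -0.    -0.998] [-0.199  0.887  0.222  0.014  1.967  1.539]
```

```bash
cat > greedy.py <<'E'
import sim; from sim import *
import sys
sim.W=.65
def err(q,d): return np.arccos(np.clip(fk(q)[1][:,0]@d,-1,1))
def ok(q):
    p=fk(q)[0]; return q[2]>.32 and q[2]<2.3 and .25<q[4]<2.78 and p[2]>260 and np.hypot(*p[:2])>250
def search(q,d,blocks=6,N=60,seed=0,n=5):
    rng=np.random.default_rng(seed)
    for b in range(blocks):
        best=None
        for k in range(N):
            if best and k>N//2: r=best[1]+rng.normal(0,1,4)*[1.2,1.2,1.2,.03]
            else:
                r=np.r_[rng.uniform(-6,6,3),rng.choice([-.18,.18,.18])]
            r=np.clip(r,[-6,-6,-6,-.185],[6,6,6,.185]); n3=np.linalg.norm(r[:3]); 
            if n3>6: r[:3]*=6/n3
            r=np.round(r,2); x=q; bad=False
            for i in range(n):
                x=row(x,r)
                if not ok(x): bad=True;break
            if bad: continue
            c=err(x,d)
            if best is None or c<best[0]: best=(c,r,x)
        if best is None: print('none');break
        print(round(best[0],3),best[1].tolist(),end=' '); q=best[2]; show(q)
    return q
if __name__=='__main__':
    a=.7; d=np.array([np.sin(a)*np.cos(.165),-np.sin(a)*np.sin(.165),-np.cos(a)])
    import time; t=time.time()
    for seed in (0,1):
        q=np.array([1.283,.596,.24,-.236,2.286,2.88])
        # first back off
        x=ik(np.array([0,560,430]),fk(q)[1],q); x[5]=min(x[5],2.87); show(x); 
        search(x,d,4,50,seed); print(time.time()-t)
E
python3 greedy.py
```

```text
[ 68.2 554.7 459.2] [ 0.175 -0.059 -0.983] [ 1.321  0.383  0.692 -0.212  2.071  2.87 ]
0.517 [2.86, -2.19, -3.96, -0.17] [250.2 699.1 337.5] [ 0.175 -0.059 -0.983] [ 1.131  0.771  0.327 -0.205  2.013  1.841]
0.517 [-3.25, 4.0, 3.07, -0.18] [329.6 493.7 528.3] [ 0.175 -0.059 -0.983] [ 0.856  0.476  0.337 -0.221  2.245  0.617]
0.516 [4.69, -2.9, 2.37, -0.18] [295.6 325.7 306.8] [ 0.177 -0.06  -0.982] [ 0.654  0.111  1.485 -0.157  1.443 -0.283]
0.514 [-4.81, 3.23, -1.55, 0.1] [316.6 496.2 531.3] [ 0.178 -0.061 -0.982] [ 0.878  0.469  0.341 -0.229  2.251  0.246]
5.6896209716796875
[ 68.2 554.7 459.2] [ 0.175 -0.059 -0.983] [ 1.321  0.383  0.692 -0.212  2.071  2.87 ]
0.516 [-4.03, 4.37, 0.82, -0.17] [ 46.9 356.9 667.1] [ 0.176 -0.059 -0.983] [ 1.242  0.168  0.354 -0.363  2.589  1.753]
0.513 [5.79, 0.76, 1.36, -0.17] [ 98.3 268.4 401.1] [ 0.179 -0.061 -0.982] [ 0.966 -0.188  1.504 -0.187  1.769  0.932]
0.507 [-5.87, 0.52, -1.15, 0.15] [ 88.7 330.  679.5] [ 0.185 -0.065 -0.981] [ 1.106  0.14   0.345 -0.385  2.598  1.481]
0.501 [-0.5, -1.76, 5.72, 0.18] [-134.7  274.1  672.6] [ 0.19  -0.067 -0.979] [ 1.782  0.113  0.407 -0.412  2.697  2.855]
13.2299165725708
```

```bash
cat > g2.py <<'E'
import greedy; from greedy import *
a=.7; d=np.array([np.sin(a)*np.cos(.165),-np.sin(a)*np.sin(.165),-np.cos(a)])
rng=np.random.default_rng(0)
R0=fk(np.array([1.283,.596,.24,-.236,2.286,2.88]))[1]
for az in (1.3,1.6,1.9,2.2):
  for rr,z in ((400,400),(400,550),(500,350),(500,480),(600,300)):
    # keep tool-x dir, choose yaw so q6 ~2.85
    p=np.array([rr*np.cos(az),rr*np.sin(az),z]); best=None
    q0=np.array([az-.2,.3,1.,-.2,1.9,2.6])
    for yaw in np.arange(-1,1.2,.15):
        Rt=R0@R.from_rotvec([yaw,0,0]).as_matrix(); x=ik(p,Rt,q0)
        if np.linalg.norm(fk(x)[0]-p)<2 and err(x,R0[:,0])<.005 and x[5]<2.875 and (best is None or x[5]>best[5]): best=x
    if best is None: continue
    x0=best; res=None
    for k in range(40):
        r=np.r_[rng.uniform(-4,4,3),.18].round(1); r[3]=.18
        x=x0
        for i in range(5):
            x=row(x,r)
            if not ok(x): break
        else:
            c=err(x,d)
            if res is None or c<res[0]: res=(c,r,x)
    print(az,rr,z,round(err(x0,d),3),x0.round(2).tolist(),end=' ')
    if res: print(round(res[0],3),res[1].tolist(),end=' '); show(res[2])
    else: print()
E
python3 g2.py
```

```text
1.3 400 400 0.523 [1.11, 0.04, 1.31, -0.18, 1.76, 2.73] 0.524 [3.4, 3.7, -3.9, 0.18] [227.5 143.9 264.4] [ 0.17  -0.045 -0.984] [ 0.189 -0.235  1.919 -0.079  1.298  2.73 ]
1.3 400 550 0.523 [1.11, 0.08, 0.84, -0.21, 2.17, 2.79] 0.522 [1.2, -1.8, 1.6, 0.18] [307.9 316.  590. ] [ 0.167 -0.105 -0.98 ] [ 0.636  0.184  0.597 -0.243  2.273  2.88 ]
1.3 500 350 0.523 [1.15, 0.24, 1.2, -0.18, 1.67, 2.79] 0.529 [-3.1, -0.7, -4.0, 0.18] [384.4 386.2 575.1] [ 0.162 -0.068 -0.984] [ 0.642  0.399  0.321 -0.209  2.32   2.88 ]
1.3 500 480 0.523 [1.15, 0.24, 0.83, -0.2, 2.03, 2.87] 0.523 [0.2, -0.6, -3.7, 0.18] [421.9 322.7 567.4] [ 0.166 -0.087 -0.982] [ 0.505  0.342  0.44  -0.202  2.246  2.88 ]
1.3 600 300 0.523 [1.18, 0.44, 1.03, -0.18, 1.64, 2.82] 0.556 [-2.7, 2.5, -3.8, 0.18] [357.2 317.1 485.8] [ 0.141 -0.026 -0.99 ] [ 0.528  0.156  0.931 -0.1    1.944  2.88 ]
1.6 400 400 0.523 [1.42, 0.06, 1.28, -0.18, 1.82, 2.73] 0.522 [-2.5, -2.1, 1.9, 0.18] [127.4 442.1 586.9] [ 0.168 -0.082 -0.982] [ 1.136  0.264  0.495 -0.271  2.368  2.88 ]
1.6 400 550 0.523 [1.42, 0.11, 0.81, -0.22, 2.23, 2.78] 0.518 [2.
[... 1651 characters left out ...]
2.88 ]
2.2 400 550 0.523 [1.99, 0.15, 0.76, -0.19, 2.34, 2.77] 0.468 [3.3, -3.9, -1.2, 0.18] [-18.7 572.7 475.7] [ 0.221 -0.084 -0.972] [ 1.497  0.457  0.532 -0.284  2.202  2.88 ]
2.2 500 350 0.523 [2.03, 0.3, 1.11, -0.14, 1.84, 2.76] 0.488 [-2.3, -0.2, -1.8, 0.18] [-96.2 518.1 539.8] [ 0.202 -0.071 -0.977] [ 1.625  0.413  0.413 -0.29   2.377  2.88 ]
2.2 500 480 0.523 [2.03, 0.32, 0.73, -0.17, 2.2, 2.84] 0.439 [2.5, -1.7, -0.1, 0.18] [-76.  581.4 481.1] [ 0.248 -0.095 -0.964] [ 1.605  0.519  0.415 -0.33   2.287  2.88 ]
2.2 600 300 0.523 [2.06, 0.51, 0.92, -0.13, 1.83, 2.79] 0.483 [-0.2, -1.1, 1.7, 0.18] [-226.3  626.7  387.5] [ 0.207 -0.086 -0.975] [ 1.809  0.685  0.364 -0.228  2.214  2.88 ]
```

```bash
cat > g3.py <<'E'
import greedy; from greedy import *
def ok2(q):
    p=fk(q)[0]; return q[2]>.3 and p[2]>260
greedy.ok=ok2
a=.7; d=np.array([np.sin(a)*np.cos(.165),-np.sin(a)*np.sin(.165),-np.cos(a)])
rng=np.random.default_rng(0)
for q2,q3 in ((-.2,.5),(-.1,.4),(-.3,.7),(.0,.4)):
    q=np.array([-.165,q2,q3,0,0,1.57]); q[4]=min(2.85,np.pi-.15-q2-q3)
    show(q); x0=q
    for b in range(5):
        best=None
        for k in range(80):
            al=rng.uniform(0,6.283); r=np.array([6*np.cos(al),0,6*np.sin(al),0]).round(1); x=x0
            for i in range(5):
                x=row(x,r)
                if not ok2(x): break
            else:
                c=err(x,d)
                if best is None or c<best[0]: best=(c,r,x)
        if best is None: break
        print(round(best[0],3),best[1].tolist(),end=' '); show(best[2]); x0=best[2]
E
python3 g3.py
```

```text
[148.6  94.4 714.2] [ 0.147 -0.025 -0.989] [-0.165 -0.2    0.5    0.     2.692  1.57 ]
0.535 [-3.8, 0.0, 4.7, 0.0] [ 23.7 132.3 745.7] [ 0.162 -0.027 -0.986] [ 0.697 -0.146  0.302 -0.448  2.85   1.994]
0.529 [5.3, 0.0, -2.8, 0.0] [185.3 102.7 539.1] [ 0.166 -0.041 -0.985] [-0.033 -0.362  1.216 -0.041  2.119  1.674]
0.515 [-5.4, 0.0, 2.6, 0.0] [ 36.6 130.5 742.4] [ 0.178 -0.05  -0.983] [ 0.667 -0.15   0.33  -0.485  2.815  1.924]
0.51 [6.0, 0.0, 0.0, 0.0] [ 90.  113.2 464.2] [ 0.182 -0.057 -0.982] [ 0.181 -0.542  1.495 -0.099  2.017  1.857]
0.501 [-6.0, 0.0, 0.6, 0.0] [ 12.4 132.4 739.5] [ 0.191 -0.065 -0.98 ] [ 0.928 -0.138  0.345 -0.628  2.81   2.045]
[201.1  85.6 722.3] [ 0.147 -0.025 -0.989] [-0.165 -0.1    0.4    0.     2.692  1.57 ]
0.541 [-0.3, 0.0, 6.0, 0.0] [-84.3 124.3 675.1] [ 0.158 -0.02  -0.987] [-0.092 -0.551  0.683 -0.02   2.85   1.623]
0.444 [-4.6, 0.0, 3.9, 0.0] [-172.1   84.5  662.9] [ 0.268  0.033 -0.963] [ 0.179 -0.658  0.677 -0.051  2.85   1.857]
0.363 [-5.9, 0.0, 1.3, 0.0] [-162.2   46.9  710. ] [ 0.375  0.089 -0.923] [ 0.378 -0.575  0.469 -0.196  2.85   1.903]
0.
[... 871 characters left out ...]
19 -0.695  0.304 -0.428  2.85   1.691]
[283.2  72.  703.3] [ 0.147 -0.025 -0.989] [-0.165  0.     0.4    0.     2.592  1.57 ]
0.543 [-2.4, 0.0, 5.5, 0.0] [ 60.6 121.4 744.9] [ 0.153 -0.028 -0.988] [ 0.278 -0.175  0.318 -0.243  2.85   1.774]
0.541 [-2.8, 0.0, 5.3, 0.0] [-41.6 153.9 738.7] [ 0.159 -0.014 -0.987] [ 1.323 -0.08   0.301 -0.578  2.85   2.497]
0.518 [3.3, 0.0, 5.0, 0.0] [-59.  161.3 635.7] [ 0.175 -0.054 -0.983] [ 1.485 -0.223  0.838 -0.323  2.543  2.88 ]
0.518 [5.9, 0.0, -1.1, 0.0] [ 46.6 140.6 355.6] [ 0.175 -0.054 -0.983] [ 0.688 -0.513  1.789 -0.157  1.761  2.311]
0.518 [-4.7, 0.0, -3.7, 0.0] [186.7 137.6 619.8] [ 0.175 -0.054 -0.983] [ 0.214 -0.233  0.898 -0.123  2.312  1.785]
```

```bash
cat > g4.py <<'E'
import greedy; from greedy import *
def ok2(q):
    p=fk(q)[0]; return p[2]>260
a=.75; d=np.array([np.sin(a)*np.cos(.165),-np.sin(a)*np.sin(.165),-np.cos(a)])
rng=np.random.default_rng(0)
for z in (300,450,600,750):
    q0=np.array([-.2,.5,.4,0,2.,1.5])
    Rt=np.array([[.178,-.163,-.97],[-.029,-.986,.16],[-.984,0,-.178]]); U,_,W_=np.linalg.svd(Rt); Rt=U@W_
    q=ik(np.array([900,-20,z]),Rt,q0); show(q); x0=q
    for b in range(6):
        best=None
        for k in range(60):
            al=rng.uniform(0,6.283); r=np.array([6*np.cos(al),rng.uniform(-2,2),6*np.sin(al),0]).round(1); r[:3]*=min(1,6.2/np.linalg.norm(r[:3])); r=r.round(1); x=x0
            for i in range(5):
                x=row(x,r)
                if not ok2(x): break
            else:
                c=err(x,d)
                if best is None or c<best[0]: best=(c,r,x)
        if best is None: break
        print(round(best[0],3),best[1].tolist(),end=' '); show(best[2]); x0=best[2]
E
python3 g4.py
```

```text
[846.1 -19.2 273.5] [ 0.211 -0.03  -0.977] [-0.163  0.907  0.222  0.005  1.799  1.572]
0.38 [-0.8, -1.3, -6.0, 0.0] [887.3  -1.  278.4] [ 0.362 -0.031 -0.932] [-0.14   0.915  0.222  0.02   1.633  1.597]
0.231 [-1.3, -1.3, -5.9, 0.0] [899.   15.3 341.1] [ 0.504 -0.028 -0.863] [-0.124  0.856  0.222  0.035  1.536  1.613]
0.102 [-0.2, 1.4, -6.0, 0.0] [912.6 -86.5 385.5] [ 0.626 -0.034 -0.779] [-0.258  0.826  0.222  0.128  1.428  1.497]
0.071 [-5.3, 0.3, -2.7, 0.0] [ 757.8 -100.1  598.4] [ 0.676 -0.041 -0.736] [-0.35   0.525  0.222  0.196  1.669  1.473]
0.07 [6.0, 1.1, -0.0, 0.0] [ 935.9 -163.4  363.8] [ 0.685 -0.043 -0.727] [-0.349  0.871  0.222  0.201  1.318  1.407]
0.07 [-5.7, 1.4, 1.7, 0.0] [ 670.5 -208.3  508.4] [ 0.685 -0.043 -0.727] [-0.598  0.305  0.85   0.37   1.322  1.166]
[795.  -18.5 379.4] [ 0.246 -0.031 -0.969] [-0.176  0.769  0.222  0.013  1.9    1.564]
0.349 [-1.3, -0.5, -5.9, 0.0] [834.9 -32.2 385.8] [ 0.391 -0.035 -0.92 ] [-0.192  0.777  0.222  0.04   1.741  1.555]
0.2 [0.7, -1.5, -6.0, 0.0] [899.8  -3.2 355.5] [ 0.529 -0.037 -0.848] [-0.146  0.842  0.222  0.041  1.519  
[... 1363 characters left out ...]
2.3, -0.2, -5.6, 0.0] [720.1 -39.4 552.7] [ 0.465 -0.04  -0.884] [-0.244  0.54   0.222  0.078  1.898  1.53 ]
0.124 [-1.4, 1.3, -5.8, 0.0] [ 743.2 -120.4  572.1] [ 0.59  -0.056 -0.805] [-0.373  0.54   0.222  0.167  1.761  1.444]
0.035 [-4.9, 1.9, -3.3, 0.0] [ 593.  -189.   702.4] [ 0.675 -0.077 -0.734] [-0.642  0.324  0.222  0.37   1.898  1.343]
0.035 [6.0, -0.3, 0.3, 0.0] [ 786.9 -195.3  472.7] [ 0.675 -0.077 -0.734] [-0.462  0.529  0.586  0.242  1.318  1.302]
0.035 [-6.0, 1.4, 0.4, 0.0] [ 559.3 -238.6  676.7] [ 0.675 -0.077 -0.734] [-0.778  0.249  0.428  0.446  1.81   1.215]
0.035 [-1.3, 1.7, 5.8, 0.0] [ 293.2 -278.3  524.6] [ 0.675 -0.077 -0.734] [-1.547 -0.186  1.335  0.76   1.788  0.441]
```

Run:
```python
from h import *
plan((765,-115,430),0,0,step=55)
import sim; from sim import *
sim.W=.65
q=np.array(telemetry.sense()['qpos']); p,Rm=fk(q); show(ik(np.array([765,-115,430.]),Rm,np.array([-.3,.6,.4,-.1,2,1.5])));show(ik(np.array([745,-115,400.]),Rm,np.array([-.3,.6,.4,-.1,2,1.5])))
```

```text
[[1.04, 3.21, -3.99, 0.0, 0], [1.04, 3.21, -3.99, 0.0, 0], [1.04, 3.21, -3.99, 0.0, 0], [1.04, 3.21, -3.99, 0.0, 0], [1.04, 3.21, -3.99, 0.0, 0]]
[[1.04, 3.21, -3.99, 0.0, 0], [1.05, 3.21, -4.0, 0.0, 0], [1.04, 3.21, -3.99, 0.0, 0], [1.05, 3.21, -4.0, 0.0, 0], [1.04, 3.21, -3.99, 0.0, 0]]
[[1.05, 3.21, -4.0, 0.0, 0], [1.04, 3.21, -3.99, 0.0, 0], [1.05, 3.2, -4.0, 0.0, 0], [1.04, 3.21, -3.99, 0.0, 0], [1.05, 3.2, -4.0, 0.0, 0]]
[[1.04, 3.21, -3.99, 0.0, 0], [1.05, 3.2, -4.0, 0.0, 0], [1.04, 3.21, -3.99, 0.0, 0], [1.05, 3.2, -4.0, 0.0, 0]]
[ 745.3 -112.   415. ] [ 0.189 -0.029 -0.981] [-0.316  0.715  0.222  0.034  2.014  1.459]
[ 745. -115.  400.] [ 0.176 -0.027 -0.984] [-0.32   0.71   0.274  0.032  1.981  1.454]
```

>>> {"op": "play_rows", "data": {"plan": [[1.0,1.6,-2.0,0.0,0],[1.04,3.21,-3.99,0.0,0],[1.04,3.21,-3.99,0.0,0],[1.04,3.21,-3.99,0.0,0],[1.04,3.21,-3.99,0.0,0]]}}

```text
clock: 7.85
eef_pos: [278.4, 441.2, 475.5]
orientation: [[0.179, -0.201, -0.963], [-0.031, -0.98, 0.199], [-0.983, -0.005, -0.182]]
contact_force: [-0.2, 1.0, -0.7]
opening: 0.4
```

>>> {"op": "play_rows", "data": {"plan": [[1.04,3.21,-3.99,0.0,0],[1.04,3.21,-3.99,0.0,0],[1.04,3.21,-3.99,0.0,0],[1.04,3.21,-3.99,0.0,0],[1.04,3.21,-3.99,0.0,0]]}}

```text
clock: 8.48
eef_pos: [454.3, 224.8, 466.5]
orientation: [[0.189, -0.215, -0.958], [-0.032, -0.977, 0.213], [-0.981, -0.01, -0.191]]
contact_force: [1.3, 1.6, -0.8]
opening: 0.5
```

>>> {"op": "play_rows", "data": {"plan": [[1.04,3.21,-3.99,0.0,0],[1.04,3.21,-3.99,0.0,0],[1.04,3.21,-3.99,0.0,0],[1.04,3.21,-3.99,0.0,0]]}}

```text
clock: 8.98
eef_pos: [589.8, 48.4, 461.0]
orientation: [[0.197, -0.226, -0.954], [-0.036, -0.974, 0.223], [-0.98, -0.009, -0.2]]
contact_force: [0.3, 1.3, 1.0]
opening: 0.3
```

Run:
```python
from h import *
st();plan((735,-125,400),0,0,step=50)
```

```text
t 8.975 p [589.8  48.4 461. ] F [0.3 1.3 1. ] op 0.33767348574963457
[[0.197, -0.226, -0.954], [-0.036, -0.974, 0.223], [-0.98, -0.009, -0.2]] [-0.112  0.325  0.776 -0.015  1.839  1.683]
[[1.89, 2.73, -3.3, 0.0, 0], [1.89, 2.73, -3.3, 0.0, 0], [1.89, 2.73, -3.3, 0.0, 0], [1.9, 2.73, -3.3, 0.0, 0], [1.89, 2.74, -3.3, 0.0, 0]]
```

>>> {"op": "play_rows", "data": {"plan": [[1.89,2.73,-3.3,0.0,0],[1.89,2.73,-3.3,0.0,0],[1.89,2.73,-3.3,0.0,0],[1.2,2.0,-2.2,0.0,0],[0.8,1.0,-1.5,0.0,0]]}}

```text
clock: 9.6
eef_pos: [709.3, -115.6, 416.9]
orientation: [[0.202, -0.243, -0.949], [-0.045, -0.97, 0.239], [-0.978, -0.006, -0.207]]
contact_force: [-0.3, -0.4, 1.0]
opening: 0.6
```

```bash
cat > g5.py <<'E'
from h import *
import greedy; from greedy import *
st()
a=.72; d=np.array([np.sin(a)*np.cos(.165),-np.sin(a)*np.sin(.165),-np.cos(a)])
rng=np.random.default_rng(0)
x0=np.array(telemetry.sense()['qpos'])
for i in range(2): x0=row(x0,[0,0,-1.5,0])
show(x0)
for b in range(3):
        best=None
        for k in range(70):
            al=rng.uniform(-2.2,-.5); r=np.array([6*np.cos(al),rng.uniform(-2,2),6*np.sin(al),0]); r[:3]*=min(1,6./np.linalg.norm(r[:3])); r=r.round(1); x=x0
            for i in range(5):
                x=row(x,r)
                if fk(x)[0][2]<280: break
            else:
                c=err(x,d)
                if best is None or c<best[0]: best=(c,r,x)
        print(round(best[0],3),best[1].tolist(),end=' '); show(best[2]); x0=best[2]
E
python3 g5.py
```

```text
t 9.6 p [ 709.3 -115.6  416.9] F [-0.3 -0.4  1. ] op 0.6114619276708906
[[0.202, -0.243, -0.949], [-0.045, -0.97, 0.239], [-0.978, -0.006, -0.207]] [-0.334  0.596  0.449  0.025  1.889  1.493]
[ 738.  -122.8  423.1] [ 0.202 -0.045 -0.978] [-0.33   0.691  0.25   0.025  1.994  1.499]
0.368 [-2.4, -0.8, -5.4, 0.0] [ 766.6 -111.3  448.4] [ 0.339 -0.066 -0.938] [-0.31   0.682  0.222  0.042  1.887  1.527]
0.216 [-1.9, -0.4, -5.7, 0.0] [ 785.5 -120.3  482. ] [ 0.475 -0.087 -0.875] [-0.322  0.656  0.222  0.07   1.764  1.523]
0.061 [-0.1, -0.7, -6.0, 0.0] [ 834.9 -121.3  483. ] [ 0.603 -0.105 -0.791] [-0.309  0.686  0.222  0.084  1.58   1.534]
```

Approach the stretch limit slowly, then tilt.

>>> {"op": "play_rows", "data": {"plan": [[0,0,-1.2,0,0],[0,0,-1.0,0,0],[0,0,-0.8,0,0],[0,0,-0.8,0,0],[0,0,-0.8,0,0]]}}

```text
clock: 10.22
eef_pos: [741.3, -139.6, 423.0]
orientation: [[0.21, -0.257, -0.943], [-0.053, -0.966, 0.252], [-0.976, -0.003, -0.216]]
contact_force: [0.4, -0.1, 0.1]
opening: 0.2
```

>>> {"op": "play_rows", "data": {"plan": [[-0.4,0,-1,0,0],[-0.8,-0.3,-2,0,0],[-1.2,-0.4,-3,0,0],[-1.6,-0.5,-4,0,0],[-2.2,-0.6,-5.4,0,0]]}}

```text
clock: 10.85
eef_pos: [761.8, -136.9, 433.9]
orientation: [[0.301, -0.256, -0.919], [-0.07, -0.967, 0.246], [-0.951, -0.009, -0.309]]
contact_force: [-0.1, -0.3, -0.7]
opening: -0.0
```

```bash
python3 g5.py
```

```text
t 10.85 p [ 761.8 -136.9  433.9] F [-0.1 -0.3 -0.7] op -0.027915951575800138
[[0.301, -0.256, -0.919], [-0.07, -0.967, 0.246], [-0.951, -0.009, -0.309]] [-0.341  0.698  0.222  0.036  1.909  1.507]
[ 770.3 -141.   428.1] [ 0.314 -0.073 -0.947] [-0.344  0.708  0.222  0.039  1.885  1.505]
0.243 [-1.1, -1.0, -5.8, 0.0] [ 815.2 -125.4  433.6] [ 0.451 -0.095 -0.888] [-0.31   0.722  0.222  0.047  1.721  1.538]
0.088 [-0.5, -1.2, -5.9, 0.0] [ 851.9 -105.7  453. ] [ 0.581 -0.112 -0.806] [-0.276  0.723  0.222  0.051  1.564  1.567]
0.02 [4.9, -1.2, -3.3, 0.0] [979.7 -95.9 282.9] [ 0.663 -0.118 -0.739] [-0.226  0.97   0.222  0.036  1.212  1.598]
```

No force spike. Continue.

>>> {"op": "play_rows", "data": {"plan": [[-1.3,-0.9,-5.7,0,0],[-1.3,-0.9,-5.7,0,0],[-1.3,-0.9,-5.7,0,0],[-1.3,-0.9,-5.7,0,0],[-1.3,-0.9,-5.7,0,0]]}}

```text
clock: 11.48
eef_pos: [807.0, -124.3, 447.7]
orientation: [[0.459, -0.249, -0.853], [-0.096, -0.968, 0.231], [-0.883, -0.024, -0.468]]
contact_force: [0.2, 0.4, 0.1]
opening: 0.6
```

>>> {"op": "play_rows", "data": {"plan": [[-1.0,-0.9,-5.8,0,0],[-1.0,-0.9,-5.8,0,0],[-1.0,-0.9,-5.8,0,0],[-1.0,-0.9,-5.8,0,0],[-1.0,-0.9,-5.8,0,0]]}}

```text
clock: 12.1
eef_pos: [831.9, -113.3, 489.5]
orientation: [[0.606, -0.239, -0.759], [-0.116, -0.97, 0.212], [-0.787, -0.04, -0.616]]
contact_force: [-0.0, -0.2, 0.0]
opening: 0.7
```

```bash
python3 g5.py
```

```text
t 12.1 p [ 831.9 -113.3  489.5] F [-0.  -0.2  0. ] op 0.6844692110571874
[[0.606, -0.239, -0.759], [-0.116, -0.97, 0.212], [-0.787, -0.04, -0.616]] [-0.295  0.677  0.222  0.065  1.579  1.553]
[ 835.3 -117.2  491.9] [ 0.618 -0.118 -0.777] [-0.3    0.678  0.222  0.07   1.564  1.55 ]
0.051 [5.0, 1.8, -2.8, 0.0] [ 948.9 -236.1  316. ] [ 0.682 -0.132 -0.719] [-0.402  0.935  0.222  0.155  1.232  1.431]
0.147 [-3.4, 1.1, -4.8, 0.0] [ 842.  -270.1  512.7] [ 0.745 -0.154 -0.649] [-0.51   0.694  0.222  0.235  1.39   1.381]
0.254 [5.2, -0.6, -2.9, 0.0] [ 970.5 -259.4  368.4] [ 0.807 -0.176 -0.564] [-0.421  0.918  0.222  0.197  1.049  1.403]
```

>>> {"op": "play_rows", "data": {"plan": [[-0.5,-1.2,-5.8,0,0],[-0.5,-1.2,-5.8,0,0],[-0.5,-1.2,-5.8,0,0],[-0.5,-1.2,-5.8,0,0],[-0.5,-1.2,-5.8,0,0]]}}

```text
clock: 12.72
eef_pos: [844.5, -89.8, 545.8]
orientation: [[0.734, -0.223, -0.641], [-0.129, -0.973, 0.191], [-0.667, -0.057, -0.743]]
contact_force: [0.2, -0.3, -0.2]
opening: 0.1
```

>>> {"op": "play_rows", "data": {"plan": [[-0.5,-1.2,-5.8,0,0]]}}

```text
clock: 12.85
eef_pos: [843.3, -85.2, 560.4]
orientation: [[0.757, -0.219, -0.616], [-0.13, -0.974, 0.186], [-0.64, -0.061, -0.766]]
contact_force: [0.8, -1.0, 0.2]
opening: 0.6
```

```bash
cat > at.py <<'E'
from h import *
s=st(); R=np.array(s['orientation']); x=R[:,0]; print('tilt',np.arccos(-x[2]),'az',np.arctan2(x[1],x[0]))
# turn making tool y horizontal
print('turn', np.arctan2(-R[2,1],R[2,2]) , np.arctan2(R[2,1],-R[2,2]))
D=np.array([535.,-173.5]); yaw=-.163; c,sn=np.cos(yaw),np.sin(yaw); Rd=np.array([[c,-sn,0],[sn,c,0],[0,0,1]])
z=R[:,2]; up=-z if z[2]<0 else z
e=np.array(s['eef_pos']); 
for nm,p in (('tcp',e),('upcorner',e+9*up)): print(nm,'dock',np.round(Rd.T@(p-np.r_[D,0]),1))
print('F dock',np.round(Rd.T@np.array(s['contact_force']),1))
E
python3 at.py
```

```text
t 12.85 p [843.3 -85.2 560.4] F [ 0.8 -1.   0.2] op 0.6416222399349162
[[0.757, -0.219, -0.616], [-0.13, -0.974, 0.186], [-0.64, -0.061, -0.766]] [-0.26   0.625  0.222  0.07   1.421  1.582]
tilt 0.8758623253002183 az -0.17046412060137348
turn 3.0624619336213628 -0.07913071996843057
tcp dock [289.9 137.2 560.4]
upcorner dock [295.6 136.4 567.3]
F dock [ 0.9 -0.8  0.2]
```

Run:
```python
from h import *
import sim; from sim import *
sim.W=.65
s=telemetry.sense(); q=np.array(s['qpos']); Rm=fk(q)[1]@R.from_rotvec([-.079,0,0]).as_matrix()
yaw=-.163; c,sn=np.cos(yaw),np.sin(yaw)
def w(x,y,z): return np.array([535+c*x-sn*y,-173.5+sn*x+c*y,z])
q0=np.array([-.6,-.2,1.9,.1,.8,1.2])
for t in [(-100,0,200),(-100,0,60),(-70,0,30),(-40,0,24),(-40,40,24),(-40,-40,24)]:
    p=w(*t); x=ik(p,Rm,q0); print(t,p.round(1),end=' '); show(x); q0=x
plan(w(-110,0,200),-.079,0,step=58)
```

```text
(-100, 0, 200) [ 436.3 -157.3  200. ] [ 436.3 -157.3  200. ] [ 0.757 -0.13  -0.64 ] [-0.908  0.091  2.181  1.338  0.56  -0.254]
(-100, 0, 60) [ 436.3 -157.3   60. ] [ 436.3 -157.3   60. ] [ 0.757 -0.13  -0.64 ] [-0.908  0.563  2.395  2.278  0.747 -1.389]
(-70, 0, 30) [ 465.9 -162.1   30. ] [ 465.9 -162.1   30. ] [ 0.757 -0.13  -0.64 ] [-0.835  0.665  2.33   2.388  0.764 -1.44 ]
(-40, 0, 24) [ 495.5 -167.    24. ] [ 495.5 -167.    24. ] [ 0.757 -0.13  -0.64 ] [-0.774  0.675  2.246  2.401  0.702 -1.377]
(-40, 40, 24) [ 502.  -127.5   24. ] [ 502.  -127.5   24. ] [ 0.757 -0.13  -0.64 ] [-0.664  0.677  2.268  2.548  0.707 -1.428]
(-40, -40, 24) [ 489.  -206.5   24. ] [ 489.  -206.5   24. ] [ 0.757 -0.13  -0.64 ] [-0.873  0.673  2.21   2.253  0.694 -1.309]
[[-0.76, 1.82, 5.19, -0.008, 0], [-0.76, 1.78, 5.21, -0.008, 0], [-0.75, 1.74, 5.22, -0.008, 0], [-0.76, 1.69, 5.24, -0.008, 0], [-0.75, 1.65, 5.25, -0.008, 0]]
[[-0.76, 1.61, 5.26, -0.008, 0], [-0.75, 1.57, 5.28, -0.008, 0], [-0.76, 1.53, 5.29, -0.008, 0], [-0.75, 1.49, 5.3, -0.008, 0], [-0.76, 1.44, 5.31, -0.008, 0]]
```

```bash
cat > path.py <<'E'
from h import *
import sim; from sim import *
sim.W=.65
yaw=-.163; c,sn=np.cos(yaw),np.sin(yaw)
def w(x,y,z): return np.array([535+c*x-sn*y,-173.5+sn*x+c*y,z])
def go(q,target,turn,step,mx=40,tol=4,pr=5):
    n=0; rem=turn; rows=[]
    while n<mx:
        p,Rm=fk(q); v=target-p; D=np.linalg.norm(v)
        if D<tol and abs(rem)<.01: break
        k=max(1,np.ceil(D/step),np.ceil(abs(rem)/.18)); tr=rem/k
        r=np.r_[Rm.T@v/10/k,tr].round(2); rows.append(r.tolist()); q=row(q,r); rem-=tr; n+=1
        if n%pr==0: print(n,end=' ');show(q)
    print(n,end=' ');show(q); return q,rows
E
python3 - <<'E'
from path import *
q=np.array(telemetry.sense()['qpos'])
for wp in ([(w(-140,0,200),-.079)],[(w(0,60,400),-.079),(w(-140,0,200),0)]):
    x=q
    for t,tr in wp: x,_=go(x,t,tr,58)
    x,_=go(x,w(-110,0,60),0,40)
    x,_=go(x,w(-70,0,28),0,40); print()
E
```

```text
5 [ 647.8 -114.7  402.4] [ 0.757 -0.129 -0.64 ] [-0.433  0.183  1.368  0.297  0.754  1.212]
10 [ 448.3 -143.9  240.9] [ 0.756 -0.126 -0.643] [-0.839  0.011  2.088  1.084  0.571  0.074]
12 [ 396.9 -150.8  200. ] [ 0.756 -0.126 -0.643] [-1.036  0.018  2.262  1.294  0.655 -0.322]
5 [ 426.5 -155.7   60. ] [ 0.76  -0.121 -0.639] [-0.945  0.57   2.424  2.253  0.779 -1.43 ]
5 [ 426.5 -155.7   60. ] [ 0.76  -0.121 -0.639] [-0.945  0.57   2.424  2.253  0.779 -1.43 ]
2 [ 465.9 -162.2   28. ] [ 0.76  -0.121 -0.639] [-0.842  0.674  2.33   2.372  0.775 -1.454]

5 [ 633.  -106.1  447.6] [ 0.757 -0.13  -0.64 ] [-0.429  0.136  1.301  0.262  0.863  1.261]
7 [ 544.7 -114.3  400. ] [ 0.757 -0.13  -0.64 ] [-0.555 -0.008  1.591  0.429  0.767  1.009]
5 [ 405.9 -148.8  210.6] [ 0.755 -0.124 -0.644] [-0.996  0.004  2.224  1.239  0.643 -0.196]
6 [ 396.9 -150.8  200.1] [ 0.755 -0.124 -0.644] [-1.037  0.018  2.261  1.289  0.658 -0.291]
5 [ 426.4 -155.6   60. ] [ 0.759 -0.118 -0.64 ] [-0.946  0.569  2.423  2.247  0.776 -1.398]
5 [ 426.4 -155.6   60. ] [ 0.759 -0.118 -0.64 ] [-0.946  0.569  2.423  2.247  0.776 -1.398]
2 [ 466.  -162.1   28. ] [ 0.759 -0.118 -0.64 ] [-0.843  0.673  2.329  2.366  0.772 -1.423]
```

>>> {"op": "play_rows", "data": {"plan": [[-0.4,0.9,2.6,-0.015,0],[-0.76,1.8,5.2,-0.016,0],[-0.76,1.75,5.2,-0.016,0],[-0.76,1.7,5.2,-0.016,0],[-0.75,1.65,5.25,-0.016,0]]}}

```text
clock: 13.48
eef_pos: [656.0, -120.3, 403.8]
orientation: [[0.768, -0.168, -0.619], [-0.133, -0.986, 0.103], [-0.627, 0.003, -0.779]]
contact_force: [1.0, -0.7, 0.5]
opening: 0.7
```

>>> {"op": "play_rows", "data": {"plan": [[-0.76,1.1,5.26,0,0],[-0.75,1.1,5.28,0,0],[-0.76,1.1,5.29,0,0]]}}

```text
clock: 13.85
eef_pos: [530.3, -133.6, 294.1]
orientation: [[0.771, -0.171, -0.614], [-0.138, -0.985, 0.102], [-0.622, 0.007, -0.783]]
contact_force: [-0.3, -0.0, 1.3]
opening: 0.7
```

```bash
python3 at.py
python3 - <<'E'
from path import *
q=np.array(telemetry.sense()['qpos'])
x,r=go(q,w(-115,0,200),0,55);print(r)
x,r=go(x,w(-100,0,80),0,40);print(r)
E
```

```text
t 13.85 p [ 530.3 -133.6  294.1] F [-0.3 -0.   1.3] op 0.656108822983174
[[0.771, -0.171, -0.614], [-0.138, -0.985, 0.102], [-0.622, 0.007, -0.783]] [-0.626  0.069  1.85   0.778  0.505  0.56 ]
tilt 0.8993732860062731 az -0.17742774167589562
turn -3.1332295838499102 0.008363069739882826
tcp dock [-11.1  38.6 294.1]
upcorner dock [ -5.5  38.6 301.1]
F dock [-0.3 -0.1  1.3]
4 [ 421.5 -154.9  200. ] [ 0.77  -0.136 -0.624] [-0.959  0.069  2.229  1.395  0.596 -0.353]
[[-0.74, 1.31, 4.62, 0.0], [-0.77, 1.34, 4.76, 0.0], [-0.45, 0.76, 2.7, 0.0], [-0.46, 0.77, 2.71, 0.0]]
4 [ 436.3 -157.3   80. ] [ 0.77  -0.136 -0.624] [-0.915  0.499  2.388  2.221  0.725 -1.318]
[[2.17, -0.02, 2.11, 0.0], [2.16, -0.02, 2.11, 0.0], [2.17, -0.02, 2.11, 0.0], [2.16, -0.02, 2.12, 0.0]]
```

>>> {"op": "play_rows", "data": {"plan": [[-0.74,1.3,4.6,0.0,0],[-0.75,1.3,4.6,0.0,0],[-0.45,0.76,2.7,0.0,0],[-0.45,0.76,2.7,0.0,0]]}}

```text
clock: 14.35
eef_pos: [418.8, -155.1, 200.6]
orientation: [[0.772, -0.173, -0.612], [-0.143, -0.985, 0.098], [-0.62, 0.012, -0.785]]
contact_force: [-0.4, -0.8, 0.0]
opening: 0.4
```

>>> {"op": "play_rows", "data": {"plan": [[2.1,0,2.1,0.0,0],[2.1,0,2.1,0.0,0],[2.1,0,2.1,0.0,0],[2.1,0,2.1,0.0,0]]}}

```text
clock: 14.85
eef_pos: [431.5, -163.3, 82.6]
orientation: [[0.772, -0.181, -0.61], [-0.157, -0.983, 0.092], [-0.616, 0.025, -0.787]]
contact_force: [0.9, -0.5, -0.3]
opening: 0.4
```

```bash
python3 at.py
python3 - <<'E'
from h import *
p=eyes.grab_frame('scene'); cv2.imwrite('pics/s2.png',cv2.resize(p['frame'][100:350,60:360],None,fx=2.4,fy=2.4))
p=eyes.grab_frame('wrist'); cv2.imwrite('pics/w2.png',p['frame'])
E
```

```text
t 14.85 p [ 431.5 -163.3   82.6] F [ 0.9 -0.5 -0.3] op 0.447617150836045
[[0.772, -0.181, -0.61], [-0.157, -0.983, 0.092], [-0.616, 0.025, -0.787]] [-0.932  0.498  2.398  2.244  0.737 -1.359]
tilt 0.9069489982752676 az -0.20113419997523185
turn -3.110102348147912 0.03149030544188115
tcp dock [-103.8   -6.7   82.6]
upcorner dock [-98.2  -6.7  89.7]
F dock [ 1.  -0.4 -0.3]
```

View pics/s2.png

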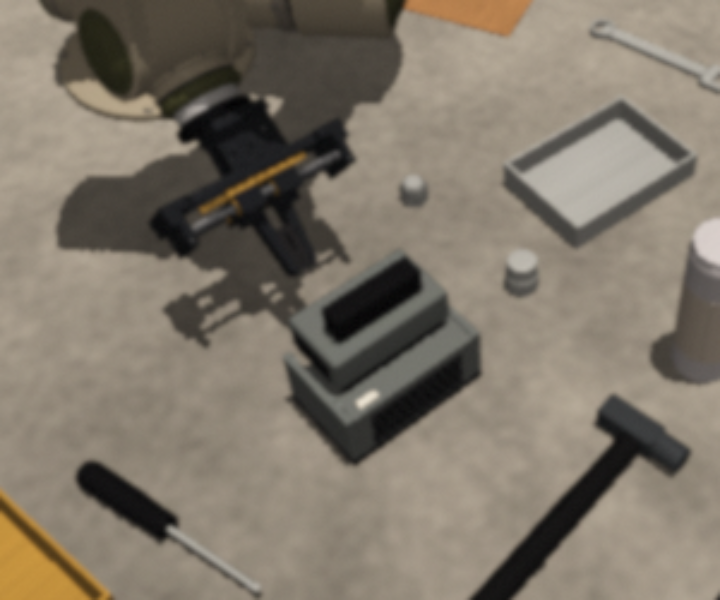

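View pics/w2.png

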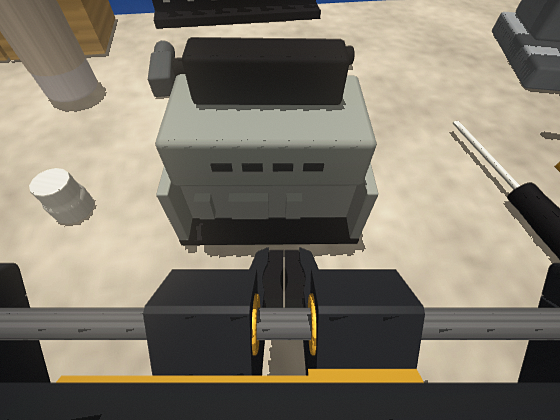

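Run:
```python
from path import *
p=eyes.grab_frame('wrist'); f=p['frame']
cv2.imwrite('pics/w3.png',cv2.resize(f[130:260,140:400],None,fx=3,fy=3,interpolation=cv2.INTER_CUBIC))
import pickle; pickle.dump({k:p[k] for k in ('fx','fy','cx','cy','pose','frame')},open('w3.pkl','wb'))
Rd=np.array([[c,-sn,0],[sn,c,0],[0,0,1]])
def onx(uv,X):
    o,d=ray(p,uv); o=Rd.T@(o-np.array([535,-173.5,0])); d=Rd.T@d; return o+d*(X-o[0])/d[0]
for n,uv,X in [('lugL',(196,205),-34),('lugR',(212,205),-34),('pl',(228,205),-34),('pr',(268,205),-34),('l2',(285,205),-34),('l2r',(302,205),-34),('cheekL',(189,240),-48),('cheekR',(357,241),-48)]: print(n,onx(uv,X).round(1))
for pt in [(-48,-66,8),(-48,66,8),(-48,-62,112),(-48,62,112),(-48,-62,74),(-48,62,74),(-48,74,68),(-48,-74,68)]: print(pt,proj(p,w(*pt)).round(1))
for l in ('dock_slot','pad_line','pack_grip','dock','pack'):
    for r in eyes.spot_point(p,l)[:1]: print(l,r['conf'],np.round(r['centre'],1))
for l,t in (('dock_slot',(-26,0,30)),('pad_line',(-34,0,8)),('pack_grip',(-4,0,130))): print(l,proj(p,w(*t)).round(1))
```

```text
lugL [-34.   57.4  39.9]
lugR [-34.   45.3  39.8]
pl [-34.   33.1  39.7]
pr [-34.    2.6  39.6]
l2 [-34.  -10.4  39.5]
l2r [-34.  -23.5  39.5]
cheekL [-48.   67.1  10.9]
cheekR [-48.  -70.8   7.7]
(-48, -66, 8) [351.3 240.8]
(-48, 66, 8) [191.2 241.8]
(-48, -62, 112) [381.9 147.7]
(-48, 62, 112) [154.9 147.2]
(-48, -62, 74) [365.5 190.9]
(-48, 62, 74) [174.1 191.2]
(-48, 74, 68) [158.2 197. ]
(-48, -74, 68) [381.1 196.5]
dock_slot 0.71 [272.3 201.2]
pad_line 0.93 [271.2 227.8]
pack_grip 0.77 [267.7  65.8]
dock 0.67 [268.7 199.2]
pack 0.61 [266.6 175.9]
dock_slot [271.6 204. ]
pad_line [271.9 226.9]
pack_grip [269.6  71.5]
```

View pics/w3.png

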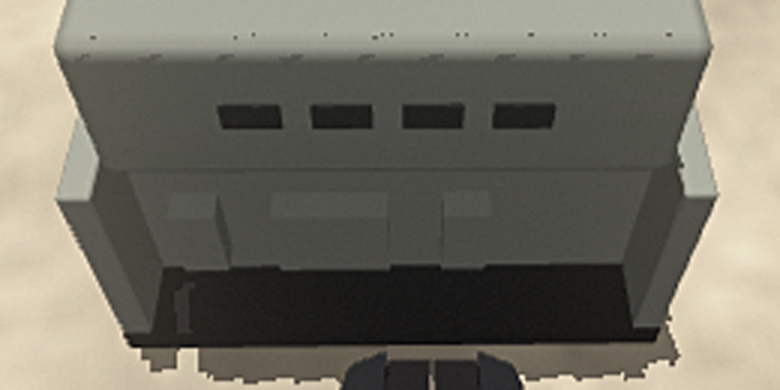

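Run:
```python
from path import *
q=np.array(telemetry.sense()['qpos'])
x,r=go(q,w(-70,16,24),.031,30);print(r)
x,r=go(x,w(-48,16,24),0,12);print(r)
```

```text
3 [ 468.5 -146.3   24. ] [ 0.773 -0.156 -0.615] [-0.782  0.72   2.369  2.534  0.865 -1.533]
[[2.08, -0.8, 0.9, 0.01], [2.08, -0.8, 0.91, 0.01], [2.09, -0.79, 0.92, 0.01]]
2 [ 490.3 -149.9   24. ] [ 0.773 -0.156 -0.615] [-0.738  0.703  2.301  2.537  0.793 -1.472]
[[0.87, -0.04, -0.68, 0.0], [0.86, -0.04, -0.68, 0.0]]
```

>>> {"op": "play_rows", "data": {"plan": [[2.08,-0.8,0.9,0.01,0],[2.08,-0.8,0.9,0.01,0],[2.08,-0.8,0.9,0.01,0],[0.8,0,-0.65,0,0]]}}

```text
clock: 15.75
eef_pos: [480.2, -149.3, 28.3]
orientation: [[0.778, -0.2, -0.596], [-0.161, -0.98, 0.117], [-0.608, 0.005, -0.794]]
contact_force: [0.5, 0.2, 1.0]
opening: 0.3
```

```bash
python3 at.py
python3 - <<'E'
from path import *
p=eyes.grab_frame('wrist'); f=p['frame']
cv2.imwrite('pics/w4.png',cv2.resize(f[60:360,100:460],None,fx=2,fy=2))
E
```

```text
t 15.75 p [ 480.2 -149.3   28.3] F [0.5 0.2 1. ] op 0.28552137794219834
[[0.778, -0.2, -0.596], [-0.161, -0.98, 0.117], [-0.608, 0.005, -0.794]] [-0.758  0.702  2.331  2.538  0.827 -1.5  ]
tilt 0.9176785517945043 az -0.2047269768798792
turn -3.135313611760759 0.006279041829034182
tcp dock [-58.   15.   28.3]
upcorner dock [-52.5  14.8  35.5]
F dock [0.5 0.3 1. ]
```

View pics/w4.png

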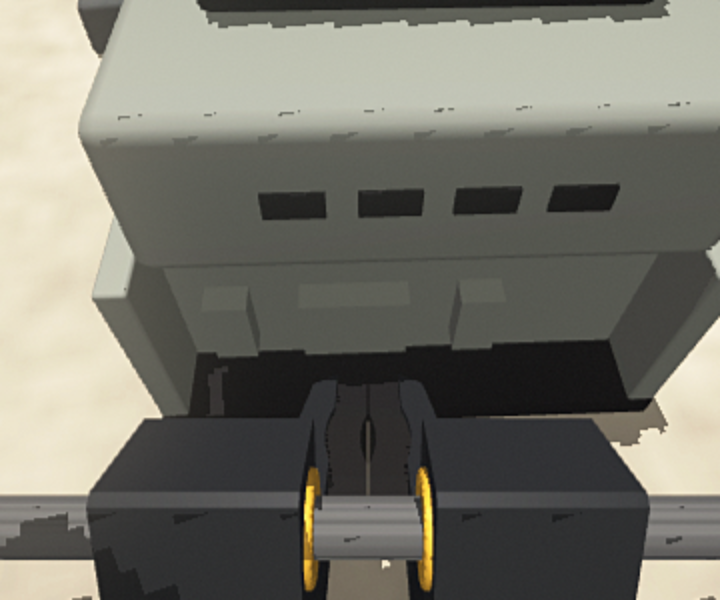

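>>> {"op": "play_rows", "data": {"plan": [[1.1,-0.24,-0.2,0,0],[0.4,0,-0.3,0,0]]}}

```text
clock: 16.05
eef_pos: [497.6, -151.5, 26.5]
orientation: [[0.781, -0.2, -0.592], [-0.165, -0.98, 0.114], [-0.602, 0.008, -0.798]]
contact_force: [-0.2, -0.3, 0.5]
opening: 0.1
```

```bash
python3 at.py
```

```text
t 16.05 p [ 497.6 -151.5   26.5] F [-0.2 -0.3  0.5] op 0.09703887788182965
[[0.781, -0.2, -0.592], [-0.165, -0.98, 0.114], [-0.602, 0.008, -0.798]] [-0.724  0.704  2.284  2.556  0.793 -1.475]
tilt 0.9242233057119933 az -0.20765581334205094
turn -3.131008563118651 0.010584090471142456
tcp dock [-40.4  15.6  26.5]
upcorner dock [-35.   15.5  33.7]
F dock [-0.1 -0.3  0.5]
```

Now 2 mm steps in (with a little down).

>>> {"op": "play_rows", "data": {"plan": [[0.25,0,-0.05,0,0],[0.2,0,-0.1,0,0]]}}

```text
clock: 16.3
eef_pos: [501.3, -152.0, 25.9]
orientation: [[0.781, -0.2, -0.592], [-0.165, -0.98, 0.114], [-0.603, 0.008, -0.798]]
contact_force: [-8.1, 0.3, 6.1]
opening: 0.7
```

>>> {"op": "play_rows", "data": {"plan": [[0.2,0,-0.12,0,0]]}}

```text
clock: 16.42
eef_pos: [502.8, -152.2, 25.9]
orientation: [[0.78, -0.201, -0.593], [-0.165, -0.979, 0.116], [-0.604, 0.008, -0.797]]
contact_force: [-8.8, -0.5, 5.8]
opening: 0.8
```

>>> {"op": "play_rows", "data": {"plan": [[0.2,0,-0.12,0,0]]}}

```text
clock: 16.55
eef_pos: [504.2, -152.5, 25.9]
orientation: [[0.779, -0.202, -0.593], [-0.165, -0.979, 0.117], [-0.605, 0.007, -0.797]]
contact_force: [-6.1, 0.6, 2.9]
opening: 0.3
```

```bash
python3 at.py
```

```text
t 16.55 p [ 504.2 -152.5   25.9] F [-6.1  0.6  2.9] op 0.27302883060821037
[[0.779, -0.202, -0.593], [-0.165, -0.979, 0.117], [-0.605, 0.007, -0.797]] [-0.71   0.701  2.263  2.559  0.769 -1.457]
tilt 0.9215458427226773 az -0.20899862496048727
turn -3.1328015824696944 0.008791071120098644
tcp dock [-33.8  15.7  25.9]
upcorner dock [-28.3  15.6  33.1]
F dock [-6.1 -0.4  2.9]
```

>>> {"op": "play_rows", "data": {"plan": [[0.18,0,-0.12,0,0]]}}

```text
clock: 16.68
eef_pos: [505.4, -152.6, 25.9]
orientation: [[0.778, -0.203, -0.594], [-0.165, -0.979, 0.118], [-0.606, 0.006, -0.795]]
contact_force: [-11.0, 0.4, 5.8]
opening: 0.3
```

>>> {"op": "play_rows", "data": {"plan": [[0.18,0,-0.12,0,0]]}}

```text
clock: 16.8
eef_pos: [506.2, -152.7, 25.9]
orientation: [[0.777, -0.205, -0.596], [-0.166, -0.979, 0.12], [-0.608, 0.005, -0.794]]
contact_force: [-11.9, 1.0, 7.1]
opening: 0.6
```

```bash
python3 at.py;  python3 - <<'E'
from path import *
p=eyes.grab_frame('wrist'); f=p['frame']
cv2.imwrite('pics/w5.png',cv2.resize(f[0:360,60:500],None,fx=1.6,fy=1.6))
E
```

```text
t 16.8 p [ 506.2 -152.7   25.9] F [-11.9   1.    7.1] op 0.5770361828234488
[[0.777, -0.205, -0.596], [-0.166, -0.979, 0.12], [-0.608, 0.005, -0.794]] [-0.705  0.698  2.255  2.559  0.755 -1.447]
tilt 0.9175197060886241 az -0.21015210789014663
turn -3.134992640474759 0.006600013115034403
tcp dock [-31.8  15.9  25.9]
upcorner dock [-26.3  15.7  33. ]
F dock [-11.9  -1.    7.1]
```

View pics/w5.png

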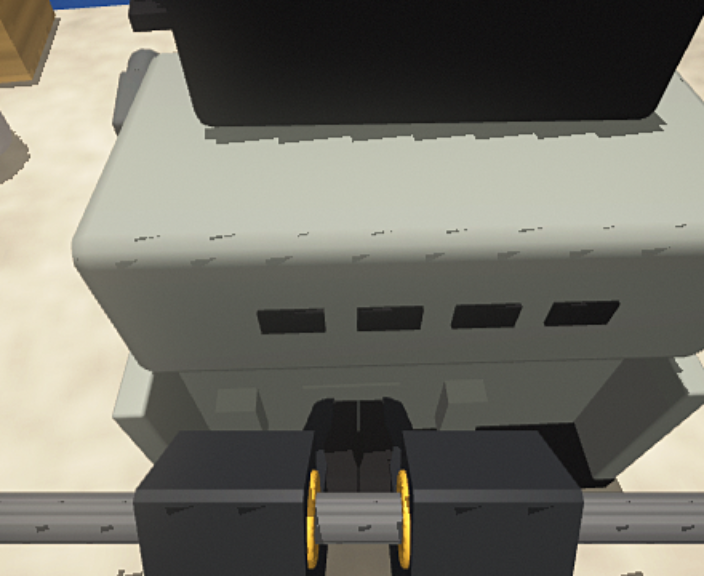

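Run:
```python
from path import *
p=eyes.grab_frame('wrist')
for dz in (0,10):
    print(dz,[proj(p,w(*t)).round(1).tolist() for t in [(-48,-62,74+dz),(-48,62,74+dz),(-48,62,112+dz),(-16,45,112+dz),(-16,-45,112+dz)]])
```

```text
0 [[491.0, 242.4], [156.0, 254.0], [107.9, 185.3], [190.1, 109.1], [461.9, 103.4]]
10 [[506.9, 227.9], [146.2, 239.9], [88.4, 157.5], [182.0, 80.4], [477.4, 75.0]]
```

>>> {"op": "play_rows", "data": {"plan": [[-1.0,0,0,0,0],[-3,0,0,0,0],[-4,0,0,0,0]]}}

```text
clock: 17.27
eef_pos: [442.7, -139.1, 74.8]
orientation: [[0.775, -0.204, -0.598], [-0.164, -0.979, 0.121], [-0.61, 0.005, -0.792]]
contact_force: [-0.9, 0.2, 0.0]
opening: 0.6
```

```bash
python3 at.py
cat > g6.py <<'E'
from path import *
import greedy; from greedy import err
d=np.array([0,0,-1.])
q=np.array(telemetry.sense()['qpos']); Rm=fk(q)[1]
rng=np.random.default_rng(1)
for P0 in ((560,-10,330),(620,-10,250),(620,0,400),(520,0,400)):
    x0=ik(np.array(P0,float),Rm,np.array([-.2,.3,1.4,0.1,.6,1.5])); print('start',round(err(x0,d),3),end=' ');show(x0)
    for b in range(6):
        best=None
        for k in range(60):
            v=rng.normal(size=3)*[1,.3,1]; v*=6/np.linalg.norm(v)
            r=np.r_[v,0].round(1); x=x0
            for i in range(5):
                x=row(x,r); p=fk(x)[0]
                if p[2]<120 or not .3<x[2]<2.42 : break
            else:
                cc=err(x,d)
                if best is None or cc<best[0]: best=(cc,r,x)
        if best is None: print('none');break
        print(round(best[0],3),best[1].tolist(),end=' '); show(best[2]); x0=best[2]
E
python3 g6.py
```

```text
t 17.275 p [ 442.7 -139.1   74.8] F [-0.9  0.2  0. ] op 0.5880662748389492
[[0.775, -0.204, -0.598], [-0.164, -0.979, 0.121], [-0.61, 0.005, -0.792]] [-0.83   0.538  2.414  2.415  0.767 -1.418]
tilt 0.9149090937360363 az -0.2089903274068433
turn -3.1356333881717755 0.0059592654180178695
tcp dock [-96.6  19.   74.8]
upcorner dock [-91.1  18.8  81.9]
F dock [-0.9  0.   0. ]
start 0.915 [560. -10. 330.] [ 0.775 -0.164 -0.61 ] [-0.241  0.06   1.753  0.063  0.414  1.488]
0.753 [3.2, -0.3, 5.1, 0.0] [555.   18.3 165.4] [ 0.666 -0.153 -0.73 ] [-0.159  0.3    1.926 -0.272  0.17   1.869]
0.665 [-1.2, -1.0, 5.8, 0.0] [406.1  89.7 130.7] [ 0.597 -0.157 -0.787] [ 0.045  0.195  2.214 -1.123  0.205  2.88 ]
0.575 [2.0, 5.6, 0.5, 0.0] [395.1   6.1 124.9] [ 0.522 -0.154 -0.839] [-0.286  0.145  2.247 -0.006  0.175  1.506]
0.519 [-5.0, 2.8, 1.6, 0.0] [251.2 -62.7 221.8] [ 0.471 -0.155 -0.869] [-1.231 -0.505  2.247  0.453  1.108  0.46 ]
0.402 [-3.1, 0.5, 5.1, 0.0] [208.2 -47.3 242.1] [ 0.363 -0.145 -0.92 ] [-1.664 -0.732  2.174  0.384  1.579  0.208]
0.316 [0.6, 2.3, 5.5, 0.0] [ 121.6 -134.4  167.7] [ 0.
[... 1759 characters left out ...]
 1.512]
0.857 [-1.9, 1.7, 5.4, 0.0] [322.4 -36.8 282.7] [ 0.738 -0.166 -0.654] [-0.992 -0.502  2.224  0.75   0.883  0.475]
0.687 [-1.2, -5.6, 1.6, 0.0] [294.9  59.2 250.7] [ 0.612 -0.167 -0.773] [-0.122 -0.345  2.182 -0.156  0.629  1.822]
0.611 [-2.8, 2.9, 4.4, 0.0] [124.7  69.3 231.5] [ 0.541 -0.19  -0.819] [ 0.101 -0.705  2.275 -0.288  1.025  2.06 ]
0.501 [-5.6, -0.5, 2.2, 0.0] [ 48.7  92.1 328.8] [ 0.46  -0.139 -0.877] [ 1.094 -0.547  1.944 -0.493  1.636  2.88 ]
0.364 [0.6, 0.2, -6.0, 0.0] [ 99.5  87.3 341.8] [ 0.334 -0.124 -0.935] [ 0.049 -0.687  1.889 -0.141  1.602  1.884]
0.277 [-0.3, -1.0, 5.9, 0.0] [ 17.1 130.9 306.2] [ 0.26  -0.084 -0.962] [ 1.05  -0.487  1.932 -0.271  1.636  2.88 ]
```

```bash
cat > g7.py <<'E'
from path import *
from greedy import err
from multiprocessing import Pool
d=np.array([0,0,-1.])
def cand(a):
    x0,seed,hist=a; rng=np.random.default_rng(seed); out=[]
    for k in range(60):
        v=rng.normal(size=3); v*=rng.choice([3,6])/np.linalg.norm(v)
        r=np.r_[v,rng.choice([0,.0,.15,-.15])].round(1 if 0 else 2); x=x0; good=True
        for i in range(5):
            x=row(x,r); p=fk(x)[0]
            if p[2]<170 or not .3<x[2]<2.4 or np.hypot(p[0],p[1])<330 or np.hypot(p[0],p[1])>800: good=False;break
            if abs(p[0]-535)<110 and abs(p[1]+173)<150 and p[2]<230: good=False;break
        if good: out.append((err(x,d),x,hist+[r.tolist()]))
    return sorted(out,key=lambda t:t[0])[:6]
if __name__=='__main__':
    q=np.array(telemetry.sense()['qpos']); Rm=fk(q)[1]
    beam=[]
    for P0 in ((620,-10,250),(560,-10,330),(560,20,250)):
        x0=ik(np.array(P0,float),Rm,np.array([-.2,.3,1.4,0.1,.6,1.5])); beam.append((err(x0,d),x0,[list(P0)]))
    with Pool() as P:
        for b in range(8):
            res=P.map(cand,[(t[1],1000*b+i,t[2]) for i,t in enumerate(beam) for _ in (0,)])
            al=sorted([t for r in res for t in r],key=lambda t:t[0])
            beam=al[:24]
            print(b,round(beam[0][0],3),end=' ');show(beam[0][1])
    print(beam[0][2])
E
nproc; time python3 g7.py
```

```text
4
0 0.813 [477.1 122.9 190.4] [ 0.709 -0.156 -0.687] [ 0.144  0.194  2.03  -1.092  0.292  2.88 ]
1 0.651 [510.6 290.9 343. ] [ 0.606  0.005 -0.796] [ 0.422  0.186  1.423 -0.305  0.946  2.88 ]
2 0.534 [432.4 276.6 180.4] [ 0.501  0.088 -0.861] [ 0.394  0.228  1.839 -0.21   0.561  2.88 ]
3 0.325 [298.5 447.6 296.7] [ 0.303  0.101 -0.948] [ 0.837  0.221  1.4   -0.168  1.239  2.88 ]
4 0.265 [144.1 420.7 215.3] [ 0.177  0.193 -0.965] [ 1.     0.123  1.763 -0.054  0.995  2.88 ]
5 0.233 [139.  469.8 229.3] [ 0.185  0.138 -0.973] [ 1.094  0.212  1.597 -0.113  1.126  2.88 ]
6 0.184 [ 18.6 570.  348.8] [ 0.095  0.157 -0.983] [ 1.357  0.294  1.127 -0.059  1.546  2.88 ]
7 0.154 [-63.6 631.3 204. ] [ 0.007  0.153 -0.988] [1.482 0.49  1.227 0.007 1.271 2.88 ]
[[620, -10, 250], [-3.81, -0.76, 4.57, 0.0], [0.76, -4.45, 3.95, 0.0], [0.05, -5.33, 2.76, 0.0], [-1.41, -2.39, 1.13, 0.15], [0.22, 3.6, 4.8, 0.0], [-1.18, -3.35, 4.84, 0.0], [0.39, 2.82, 5.28, 0.0], [1.24, -3.01, 5.04, 0.0]]
real	1m42.093s
user	5m47.054s
sys	0m0.181s
```

Run:
```python
from path import *
q=np.array(telemetry.sense()['qpos'])
x,r=go(q,np.array([425,-150,190.]),0,40);print(r)
x,r=go(x,np.array([540,-90,300.]),0,50);print(r)
x,r=go(x,np.array([620,-10,250.]),0,55);print(r)
```

```text
4 [ 425. -150.  190.] [ 0.777 -0.16  -0.609] [-0.925  0.101  2.264  1.567  0.552 -0.489]
[[-2.77, 0.49, -2.73, 0.0], [-2.77, 0.5, -2.72, 0.0], [-1.62, 0.32, -1.56, 0.0], [-1.62, 0.32, -1.55, 0.0]]
5 [540. -90. 300.] [ 0.773 -0.153 -0.615] [-0.491  0.061  1.845  0.603  0.416  0.826]
5 [540. -90. 300.] [ 0.773 -0.153 -0.615] [-0.491  0.061  1.845  0.603  0.416  0.826]
[[0.32, -2.04, -3.72, 0.0], [0.32, -2.09, -3.8, 0.0], [0.32, -2.28, -4.2, 0.0], [0.17, -1.49, -2.8, 0.0], [0.17, -1.49, -2.8, 0.0]]
3 [618.5 -11.7 250.9] [ 0.773 -0.153 -0.616] [-0.217  0.259  1.76   0.076  0.216  1.485]
[[2.68, -3.13, 0.03, 0.0], [2.68, -3.13, 0.03, 0.0], [2.67, -3.14, 0.03, 0.0]]
```

>>> {"op": "play_rows", "data": {"plan": [[-2.7,0.5,-2.7,0,0],[-2.7,0.5,-2.7,0,0],[-1.6,0.3,-1.55,0,0],[-1.6,0.3,-1.55,0,0]]}}

```text
clock: 17.77
eef_pos: [422.1, -149.9, 192.1]
orientation: [[0.775, -0.205, -0.598], [-0.165, -0.979, 0.123], [-0.61, 0.003, -0.792]]
contact_force: [0.3, 0.6, -0.2]
opening: 0.5
```

>>> {"op": "play_rows", "data": {"plan": [[0.3,-2.04,-3.7,0,0],[0.3,-2.1,-3.8,0,0],[0.3,-2.3,-4.2,0,0],[0.17,-1.5,-2.8,0,0],[0.17,-1.5,-2.8,0,0]]}}

```text
clock: 18.4
eef_pos: [535.0, -90.9, 304.2]
orientation: [[0.771, -0.207, -0.603], [-0.164, -0.978, 0.126], [-0.616, 0.002, -0.788]]
contact_force: [-0.0, -1.0, -1.1]
opening: 0.6
```

```bash
python3 at.py
python3 - <<'E'
from path import *
q=np.array(telemetry.sense()['qpos'])
x,r=go(q,np.array([620,-10,250.]),0,55);print(r)
E
```

```text
t 18.4 p [535.  -90.9 304.2] F [-0.  -1.  -1.1] op 0.6327955075270632
[[0.771, -0.207, -0.603], [-0.164, -0.978, 0.126], [-0.616, 0.002, -0.788]] [-0.491  0.046  1.845  0.566  0.422  0.867]
tilt 0.9075046022186353 az -0.20951766066765531
turn -3.1391654713345676 0.00242718225522568
tcp dock [-13.4  81.5 304.2]
upcorner dock [ -7.9  81.2 311.3]
F dock [ 0.1 -1.  -1.1]
4 [620. -10. 250.] [ 0.77  -0.165 -0.616] [-0.205  0.264  1.755 -0.021  0.216  1.592]
[[2.86, -3.22, 0.07, 0.0], [2.86, -3.22, 0.07, 0.0], [2.86, -3.22, 0.07, 0.0], [0.29, -0.38, -0.0, 0.0]]
```

```bash
cat > g8.py <<'E'
from path import *
import sys
from multiprocessing import Pool
dx=np.array([np.cos(-.163),np.sin(-.163),0]); dy=np.array([-dx[1],dx[0],0])
def cost(x):
    t=fk(x)[1][:,0]; return np.hypot(t@dx,.35*(t@dy))
def cand(a):
    x0,seed,hist=a; rng=np.random.default_rng(seed); out=[]
    for k in range(70):
        v=rng.normal(size=3); v*=rng.choice([2,4,6])/np.linalg.norm(v)
        r=np.r_[v,rng.choice([0,.0,.15,-.15])].round(1); r[3]*=1
        x=x0; good=True
        for i in range(5):
            x=row(x,r); p=fk(x)[0]
            if p[2]<200 or not .3<x[2]<2.38 or np.hypot(p[0],p[1])<330 or np.hypot(p[0],p[1])>780: good=False;break
            if abs(p[0]-535)<110 and abs(p[1]+173)<150 and p[2]<230: good=False;break
        if good: out.append((cost(x),x,hist+[r.tolist()]))
    return sorted(out,key=lambda t:t[0])[:5]
if __name__=='__main__':
    q=np.array(telemetry.sense()['qpos']); n=int(sys.argv[1])
    beam=[(cost(q),q,[])]
    with Pool() as P:
        for b in range(n):
            B=beam if b else beam*8
            res=P.map(cand,[(t[1],1000*b+i,t[2]) for i,t in enumerate(B)])
            beam=sorted([t for r in res for t in r],key=lambda t:t[0])[:28]
            print(b,round(beam[0][0],3),end=' ');show(beam[0][1])
    for r in beam[0][2]: print(r)
    x=q
    for r in beam[0][2]:
        for i in range(5): x=row(x,r)
        show(x)
E
time python3 g8.py 7
```

```text
0 0.747 [546.2  20.2 209. ] [ 0.722 -0.206 -0.66 ] [-0.127  0.222  1.936 -0.687  0.18   1.789]
1 0.692 [493.  151.  210.9] [ 0.685 -0.101 -0.722] [ 0.176  0.183  1.921 -0.65   0.37   2.88 ]
2 0.469 [441.5 327.3 337.9] [ 0.493  0.151 -0.856] [ 0.462  0.123  1.472 -0.1    1.013  2.88 ]
3 0.387 [252.3 248.2 291.3] [ 0.412  0.175 -0.894] [ 0.457 -0.211  1.891 -0.029  0.999  2.88 ]
4 0.226 [355.6 465.8 267.3] [ 0.243  0.14  -0.96 ] [ 0.744  0.318  1.339 -0.066  1.207  2.88 ]
5 0.156 [275.5 524.8 279. ] [ 0.17   0.208 -0.963] [ 8.880e-01  3.190e-01  1.301e+00 -1.000e-03  1.250e+00  2.880e+00]
6 0.103 [161.3 631.6 248.9] [ 0.047  0.291 -0.956] [1.105 0.431 1.218 0.096 1.208 2.88 ]
[-3.7, -4.5, 1.5, 0.0]
[2.9, -3.5, 3.9, 0.0]
[-2.5, -1.0, 5.3, 0.0]
[-1.8, -4.4, 3.7, 0.0]
[1.6, -2.4, 2.7, 0.2]
[-0.4, -0.8, 3.9, 0.0]
[0.7, -1.8, 5.7, 0.0]
[423.1 121.7 345.2] [ 0.759 -0.153 -0.632] [ 0.174 -0.133  1.87  -0.51   0.616  2.241]
[469.9 250.1 201.8] [ 0.693 -0.122 -0.711] [ 0.467  0.269  1.841 -0.919  0.557  2.88 ]
[259.2 285.6 223.2] [ 0.59  -0.064 -0.805] [ 0.844  0.049  1.961 -0.693  0.859  2.88 ]
[160.5 476.4 274. ] [ 0.486 -0.028 -0.874] [ 1.247  0.264  1.463 -0.508  1.305  2.88 ]
[355.6 465.8 267.3] [ 0.243  0.14  -0.96 ] [ 0.744  0.318  1.339 -0.066  1.207  2.88 ]
[275.5 524.8 279. ] [ 0.17   0.208 -0.963] [ 8.880e-01  3.190e-01  1.301e+00 -1.000e-03  1.250e+00  2.880e+00]
[161.3 631.6 248.9] [ 0.047  0.291 -0.956] [1.105 0.431 1.218 0.096 1.208 2.88 ]
real	1m43.827s
user	6m8.559s
sys	0m0.127s
```

>>> {"op": "play_rows", "data": {"plan": [[-3.7,-4.5,1.5,0,0],[-3.7,-4.5,1.5,0,0],[-3.7,-4.5,1.5,0,0],[-3.7,-4.5,1.5,0,0],[-3.7,-4.5,1.5,0,0]]}}

```text
clock: 19.02
eef_pos: [422.6, 119.2, 345.6]
orientation: [[0.759, -0.203, -0.618], [-0.159, -0.979, 0.127], [-0.631, 0.001, -0.776]]
contact_force: [0.2, 0.2, -0.3]
opening: 0.2
```

>>> {"op": "play_rows", "data": {"plan": [[2.9,-3.5,3.9,0,0],[2.9,-3.5,3.9,0,0],[2.9,-3.5,3.9,0,0],[2.9,-3.5,3.9,0,0],[2.9,-3.5,3.9,0,0]]}}

```text
clock: 19.65
eef_pos: [465.8, 252.0, 198.7]
orientation: [[0.69, -0.155, -0.707], [-0.121, -0.988, 0.099], [-0.714, 0.017, -0.7]]
contact_force: [0.4, 0.7, 1.3]
opening: 0.4
```

```bash
python3 at.py; python3 g8.py 5
```

```text
t 19.65 p [465.8 252.  198.7] F [0.4 0.7 1.3] op 0.4337377751524741
[[0.69, -0.155, -0.707], [-0.121, -0.988, 0.099], [-0.714, 0.017, -0.7]] [ 0.473  0.271  1.847 -0.923  0.558  2.884]
tilt 0.7758086210339632 az -0.17356109694547786
turn -3.1168742208452342 0.024718432744559052
tcp dock [-137.3  408.7  198.7]
upcorner dock [-130.9  408.8  205. ]
F dock [0.3 0.8 1.3]
0 0.474 [561.3 347.8 210.7] [ 0.499  0.157 -0.852] [ 0.394  0.41   1.45  -0.07   0.734  2.88 ]
1 0.418 [484.9 417.7 305. ] [ 0.45   0.252 -0.857] [ 0.531  0.296  1.337 -0.013  0.967  2.88 ]
2 0.318 [361.9 511.  337.4] [ 0.346  0.394 -0.852] [0.743 0.245 1.32  0.065 1.028 2.88 ]
3 0.24 [128.9 404.3 286.9] [ 0.237  0.496 -0.835] [ 0.907 -0.113  1.876  0.165  0.814  2.88 ]
4 0.207 [ 49.7 390.5 316.3] [ 0.135  0.566 -0.813] [ 1.015 -0.224  1.886  0.238  0.898  2.88 ]
[1.1, -4.2, 4.1, 0.2]
[-2.1, -1.2, 3.2, 0.0]
[-2.3, 1.1, 5.4, 0.0]
[-0.4, 1.5, 5.8, 0.0]
[-1.0, 0.0, 3.9, 0.0]
[561.3 347.8 210.7] [ 0.499  0.157 -0.852] [ 0.394  0.41   1.45  -0.07   0.734  2.88 ]
[484.9 417.7 305. ] [ 0.45   0.252 -0.857] [ 0.531  0.296  1.337 -0.013  0.967  2.88 ]
[290.1 419.6 339.4] [ 0.361  0.377 -0.853] [0.707 0.03  1.574 0.063 0.992 2.88 ]
[128.9 404.3 286.9] [ 0.237  0.496 -0.835] [ 0.907 -0.113  1.876  0.165  0.814  2.88 ]
[ 49.7 390.5 316.3] [ 0.135  0.566 -0.813] [ 1.015 -0.224  1.886  0.238  0.898  2.88 ]
```

>>> {"op": "play_rows", "data": {"plan": [[-2.5,-1.0,5.3,0,0],[-2.5,-1.0,5.3,0,0],[-2.5,-1.0,5.3,0,0],[-2.5,-1.0,5.3,0,0],[-2.5,-1.0,5.3,0,0]]}}

```text
clock: 20.27
eef_pos: [244.9, 289.5, 214.7]
orientation: [[0.569, -0.068, -0.819], [-0.066, -0.997, 0.037], [-0.82, 0.033, -0.572]]
contact_force: [-0.6, 0.2, -0.2]
opening: 0.6
```

>>> {"op": "play_rows", "data": {"plan": [[-1.8,-4.4,3.7,0,0],[-1.8,-4.4,3.7,0,0],[-1.8,-4.4,3.7,0,0],[-1.8,-4.4,3.7,0,0],[-1.8,-4.4,3.7,0,0]]}}

```text
clock: 20.9
eef_pos: [131.5, 483.0, 264.4]
orientation: [[0.454, 0.062, -0.889], [-0.031, -0.996, -0.085], [-0.891, 0.066, -0.45]]
contact_force: [0.3, 0.2, 0.6]
opening: 0.3
```

```bash
python3 at.py; sed -i 's/\.35\*/.8*/; s/\.15,-\.15\]/.18,-.18]/; s/r=np.r_\[v,rng.choice(\(.*\))\].round(1); r\[3\]\*=1/r=np.r_[v.round(1),rng.choice(\1)]/' g8.py; grep -n choice g8.py; python3 g8.py 5
```

```text
t 20.9 p [131.5 483.  264.4] F [0.3 0.2 0.6] op 0.3091103965987557
[[0.454, 0.062, -0.889], [-0.031, -0.996, -0.085], [-0.891, 0.066, -0.45]] [ 1.292  0.279  1.458 -0.476  1.328  2.884]
tilt 0.47215997746079935 az -0.06833455399332639
turn -2.995466397443793 0.14612625614600047
tcp dock [-504.7  582.3  264.4]
upcorner dock [-496.9  584.4  268.4]
F dock [0.2 0.2 0.6]
10:        v=rng.normal(size=3); v*=rng.choice([2,4,6])/np.linalg.norm(v)
11:        r=np.r_[v.round(1),rng.choice([0,.0,.18,-.18])]
0 0.186 [205.3 416.6 230.9] [ 0.158  0.138 -0.978] [ 0.876  0.158  1.658 -0.037  1.117  2.88 ]
1 0.14 [121.3 494.2 228.6] [ 0.11   0.119 -0.987] [ 1.121  0.259  1.522 -0.05   1.206  2.88 ]
2 0.115 [ 33.8 566.  351.6] [ 0.075  0.116 -0.99 ] [ 1.322  0.305  1.099 -0.044  1.606  2.88 ]
3 0.092 [-89.4 627.9 289.7] [ 0.04   0.107 -0.994] [ 1.54   0.462  1.023 -0.036  1.548  2.88 ]
4 0.084 [-134.5  635.   336. ] [ 0.017  0.104 -0.994] [ 1.606  0.481  0.864 -0.021  1.694  2.88 ]
[1.1, -4.2, 4.1, 0.18]
[-0.9, -0.3, 5.9, 0.0]
[-1.1, -2.2, 3.2, 0.0]
[3.1, 0.5, 2.5, 0.0]
[-2.9, 0.6, 5.2, 0.0]
[302.4 608.7 279.7] [ 0.203  0.07  -0.977] [ 0.985  0.532  0.943 -0.131  1.494  2.88 ]
[143.3 642.6 304.5] [ 0.123  0.103 -0.987] [ 1.202  0.492  0.935 -0.077  1.572  2.88 ]
[ 59.2 744.3 366.9] [ 0.104  0.103 -0.989] [ 1.36   0.716  0.351 -0.086  1.95   2.88 ]
[  7.8 725.8 206.5] [ 0.079  0.103 -0.992] [ 1.419  0.677  0.868 -0.063  1.483  2.88 ]
[-134.5  635.   336. ] [ 0.017  0.104 -0.994] [ 1.606  0.481  0.864 -0.021  1.694  2.88 ]
```

>>> {"op": "play_rows", "data": {"plan": [[1.1,-4.2,4.1,0.18,0],[1.1,-4.2,4.1,0.18,0],[1.1,-4.2,4.1,0.18,0],[1.1,-4.2,4.1,0.18,0],[1.1,-4.2,4.1,0.18,0]]}}

```text
clock: 21.52
eef_pos: [273.8, 628.6, 269.0]
orientation: [[0.184, -0.266, -0.946], [0.073, -0.956, 0.283], [-0.98, -0.122, -0.157]]
contact_force: [-0.3, 0.6, -0.1]
opening: 0.3
```

>>> {"op": "play_rows", "data": {"plan": [[-0.9,-0.3,5.5,0,0],[-0.9,-0.3,5.5,0,0],[-0.9,-0.3,5.5,0,0],[-0.9,-0.3,5.5,0,0],[-0.9,-0.3,5.5,0,0]]}}

```text
clock: 22.15
eef_pos: [115.4, 657.3, 292.9]
orientation: [[0.106, -0.066, -0.992], [0.093, -0.993, 0.076], [-0.99, -0.101, -0.099]]
contact_force: [0.7, -0.2, 0.3]
opening: 0.5
```

```bash
python3 at.py;  python3 g8.py 4
```

```text
t 22.15 p [115.4 657.3 292.9] F [ 0.7 -0.2  0.3] op 0.5232001618209399
[[0.106, -0.066, -0.992], [0.093, -0.993, 0.076], [-0.99, -0.101, -0.099]] [ 1.247  0.522  0.915 -0.071  1.582  2.884]
tilt 0.141845800737574 az 0.7220500475107547
turn 2.3483694985346792 -0.7932231550551138
tcp dock [-548.8  751.7  292.9]
upcorner dock [-539.9  752.5  293.8]
F dock [ 0.7 -0.   0.3]
0 0.091 [-31.9 746.5 272.3] [ 0.044  0.103 -0.994] [ 1.467  0.702  0.635 -0.034  1.697  2.88 ]
1 0.078 [-121.2  512.2  308. ] [ 0.021  0.094 -0.995] [ 1.589  0.259  1.282 -0.023  1.506  2.88 ]
2 0.068 [-230.9  640.5  284.9] [-0.009  0.083 -0.997] [ 1.745  0.565  0.856 -0.005  1.637  2.88 ]
3 0.059 [-256.9  337.3  474.6] [ 0.003  0.074 -0.997] [ 1.96   0.061  1.067 -0.033  1.947  2.88 ]
[-2.2, -0.6, 5.6, 0.0]
[1.1, -1.4, 3.6, 0.0]
[-1.6, 1.7, 5.5, 0.0]
[-1.6, 2.7, 5.1, 0.0]
[-37.7 655.2 394.9] [ 0.063  0.098 -0.993] [ 1.469  0.503  0.666 -0.055  1.868  2.88 ]
[-134.5  699.3  343. ] [ 0.051  0.094 -0.994] [ 1.615  0.631  0.577 -0.057  1.841  2.88 ]
[-238.6  543.3  409.9] [ 0.03   0.085 -0.996] [ 1.806  0.384  0.818 -0.051  1.864  2.88 ]
[-256.9  337.3  474.6] [ 0.003  0.074 -0.997] [ 1.96   0.061  1.067 -0.033  1.947  2.88 ]
```

>>> {"op": "play_rows", "data": {"plan": [[-1.6,0.3,5.6,0.05,0],[-1.6,0.3,5.6,0.05,0],[-1.6,0.3,5.6,0.05,0],[-1.6,0.3,5.6,0.05,0],[-1.6,0.3,5.6,0.05,0]]}}

```text
clock: 22.78
eef_pos: [18.1, 586.7, 361.6]
orientation: [[-0.004, 0.015, -1.0], [0.128, -0.992, -0.016], [-0.992, -0.128, 0.002]]
contact_force: [-0.6, 0.8, -0.2]
opening: 0.5
```

```bash
python3 at.py;  sed -i 's/\.8\*/.4*/' g8.py; python3 g8.py 2
```

```text
t 22.775 p [ 18.1 586.7 361.6] F [-0.6  0.8 -0.2] op 0.537239719049582
[[-0.004, 0.015, -1.0], [0.128, -0.992, -0.016], [-0.992, -0.128, 0.002]] [1.323 0.338 1.022 0.036 1.659 2.883]
tilt 0.128181781469212 az 1.6049399861721099
turn 1.5522914762965008 -1.5893011772932926
tcp dock [-633.4  666.3  361.6]
upcorner dock [-642.3  664.7  361.6]
F dock [-0.7  0.7 -0.2]
0 0.049 [302.9 408.8 591.1] [ 0.019  0.122 -0.992] [0.657 0.301 0.419 0.117 2.329 2.88 ]
1 0.047 [432.2 465.7 496.5] [ 0.035  0.105 -0.994] [0.61  0.515 0.356 0.08  2.18  2.88 ]
[-1.5, 4.2, -4.0, 0.0]
[-1.9, -5.6, -0.8, 0.18]
[221.5 371.9 408.8] [-0.004  0.128 -0.992] [0.697 0.045 1.267 0.103 1.749 2.275]
[432.2 465.7 496.5] [ 0.035  0.105 -0.994] [0.61  0.515 0.356 0.08  2.18  2.88 ]
```

Run:
```python
from path import *
q=np.array(telemetry.sense()['qpos'])
x,r=go(q,np.array([400,180,330]),-.75,55);print(r)
x,r=go(x,np.array([531,-172,260]),-.64,55);print(r); print(fk(x)[1].round(3).tolist())
```

```text
5 [191.6 401.8 347.3] [-0.004  0.128 -0.992] [0.805 0.078 1.401 0.092 1.573 2.014]
10 [365.3 216.9 332.8] [-0.004  0.128 -0.992] [0.177 0.072 1.449 0.127 1.603 1.037]
11 [400. 180. 330.] [-0.004  0.128 -0.992] [0.075 0.105 1.418 0.128 1.612 0.866]
[[-0.2, 3.76, -3.41, -0.07], [-0.2, 3.98, -3.14, -0.07], [-0.2, 4.2, -2.86, -0.07], [-0.2, 4.38, -2.56, -0.07], [-0.2, 4.55, -2.24, -0.07], [-0.2, 4.7, -1.92, -0.07], [-0.2, 4.82, -1.59, -0.07], [-0.2, 4.92, -1.25, -0.07], [-0.2, 5.0, -0.9, -0.07], [-0.2, 5.05, -0.54, -0.07], [-0.21, 5.07, -0.2, -0.07]]
5 [493.6 -71.5 280.1] [-0.004  0.128 -0.992] [-0.441  0.276  1.341  0.114  1.584 -0.108]
7 [ 531.  -172.1  260. ] [-0.004  0.128 -0.992] [-0.574  0.404  1.204  0.105  1.607 -0.419]
[[0.34, 4.94, 2.29, -0.09], [0.34, 4.72, 2.73, -0.09], [0.34, 4.45, 3.14, -0.09], [0.34, 4.15, 3.53, -0.09], [0.34, 3.82, 3.89, -0.09], [0.34, 3.45, 4.21, -0.09], [0.35, 3.06, 4.51, -0.09]]
[[-0.004, 0.988, -0.155], [0.128, -0.153, -0.98], [-0.992, -0.024, -0.126]]
```

>>> {"op": "play_rows", "data": {"plan": [[-0.2,1.9,-1.7,-0.06,0],[-0.2,3.98,-3.14,-0.07,0],[-0.2,4.2,-2.86,-0.07,0],[-0.2,4.38,-2.56,-0.07,0],[-0.2,4.55,-2.24,-0.07,0]]}}

```text
clock: 23.4
eef_pos: [173.0, 411.5, 353.6]
orientation: [[-0.004, 0.363, -0.932], [0.137, -0.923, -0.36], [-0.991, -0.129, -0.046]]
contact_force: [1.7, 0.7, 0.2]
opening: 0.3
```

>>> {"op": "play_rows", "data": {"plan": [[-0.2,4.7,-1.92,-0.07,0.4],[-0.2,4.82,-1.59,-0.07,0.7],[-0.2,4.92,-1.25,-0.07,0.8],[-0.2,5.0,-0.9,-0.07,0.8],[-0.2,5.05,-0.54,-0.07,0.8]]}}

```text
clock: 24.02
eef_pos: [348.8, 219.6, 341.0]
orientation: [[0.002, 0.669, -0.744], [0.143, -0.736, -0.661], [-0.99, -0.105, -0.097]]
contact_force: [0.0, 0.9, 0.3]
opening: 48.6
```

```bash
python3 at.py
python3 - <<'E'
from path import *
s=telemetry.sense(); q=np.array(s['qpos']); y=np.array(s['orientation'])[:,1]; az=np.arctan2(y[1],y[0]); tr=-(-.163-az); print(az,tr)
x,r=go(q,np.array([531,-172,260]),tr,52);print(r); print(fk(x)[1].round(3).tolist())
E
```

```text
t 24.025 p [348.8 219.6 341. ] F [0.  0.9 0.3] op 48.57893432108108
[[0.002, 0.669, -0.744], [0.143, -0.736, -0.661], [-0.99, -0.105, -0.097]] [0.183 0.035 1.466 0.141 1.611 1.029]
tilt 0.143443895187672 az 1.5545121845842842
turn 2.319149839768727 -0.8224428138210665
tcp dock [-247.5  357.6  341. ]
upcorner dock [-241.8  364.6  341.9]
F dock [-0.1  0.9  0.3]
-0.8335774644097822 -0.6705774644097822
5 [449.6   2.1 296.1] [ 0.002  0.143 -0.99 ] [-0.339  0.166  1.443  0.136  1.578  0.147]
9 [ 531. -172.  260.] [ 0.002  0.143 -0.99 ] [-0.581  0.404  1.206  0.121  1.609 -0.373]
[[0.28, 4.66, 1.45, -0.07], [0.28, 4.54, 1.78, -0.07], [0.27, 4.41, 2.09, -0.07], [0.28, 4.25, 2.39, -0.07], [0.27, 4.07, 2.68, -0.07], [0.28, 3.88, 2.96, -0.07], [0.27, 3.66, 3.23, -0.07], [0.28, 3.43, 3.47, -0.07], [0.27, 3.17, 3.71, -0.07]]
[[0.002, 0.978, -0.207], [0.143, -0.205, -0.968], [-0.99, -0.027, -0.14]]
```

>>> {"op": "play_rows", "data": {"plan": [[0.28,4.66,1.45,-0.075,0.8],[0.28,4.54,1.78,-0.075,0.8],[0.27,4.41,2.09,-0.075,0.8],[0.28,4.25,2.39,-0.075,0.8],[0.27,4.07,2.68,-0.075,0.8]]}}

```text
clock: 24.65
eef_pos: [452.9, -4.1, 298.9]
orientation: [[0.011, 0.899, -0.438], [0.145, -0.435, -0.889], [-0.989, -0.054, -0.135]]
contact_force: [0.2, 0.9, 0.8]
opening: 70.3
```

>>> {"op": "play_rows", "data": {"plan": [[0.28,3.88,2.96,-0.075,0.8],[0.27,3.66,3.23,-0.075,0.8],[0.28,3.43,3.47,-0.075,0.8],[0.15,1.7,1.9,-0.07,0.8]]}}

```text
clock: 25.15
eef_pos: [531.4, -159.9, 270.0]
orientation: [[0.016, 0.988, -0.151], [0.145, -0.152, -0.978], [-0.989, -0.006, -0.146]]
contact_force: [-0.2, -0.4, -0.7]
opening: 70.4
```

```bash
python3 at.py
python3 - <<'E'
from path import *
s=telemetry.sense(); y=np.array(s['orientation'])[:,1]; print('jaw az',np.arctan2(y[1],y[0]))
P=[]
for n in ('wrist','top'):
    p=eyes.grab_frame(n); P.append(p); cv2.imwrite(f'pics/{n}6.png',p['frame'])
    for l in ('pack_grip','pack','dock'):
        for r in eyes.spot_point(p,l)[:1]: print(n,l,r['conf'],np.round(r['centre'],1),atz(p,r['centre'],140 if l=='pack_grip' else 44 if l=='pack' else 0).round(1))
E
```

```text
t 25.15 p [ 531.4 -159.9  270. ] F [-0.2 -0.4 -0.7] op 70.39818445685574
[[0.016, 0.988, -0.151], [0.145, -0.152, -0.978], [-0.989, -0.006, -0.146]] [-0.566  0.385  1.207  0.132  1.614 -0.412]
tilt 0.14667681036735167 az 1.460609762429367
turn 3.098672387210898 -0.04292026637889493
tcp dock [ -5.7  12.9 270. ]
upcorner dock [ -5.8  21.8 271.4]
F dock [-0.1 -0.5 -0.7]
jaw az -0.15264651944701071
wrist pack_grip 0.71 [285.3 232. ] [ 531.  -171.1  140. ]
wrist pack 0.56 [287. 217.] [ 532.9 -172.7   44. ]
top pack_grip 0.82 [365.7 226.9] [ 529.8 -177.5  140. ]
top pack 0.95 [358.5 225.3] [ 542.3 -175.3   44. ]
top dock 0.52 [281.9 226.1] [543.5   2.8   0. ]
```

View pics/wrist6.png

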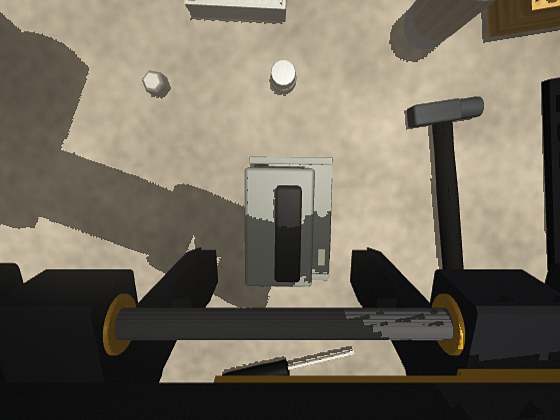

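Run:
```python
from path import *
p=eyes.grab_frame('wrist'); f=p['frame']
cv2.imwrite('pics/w7.png',cv2.resize(f[150:300,230:350],None,fx=5,fy=4,interpolation=cv2.INTER_CUBIC))
for dz in (10,):
    print([proj(p,w(*t)).round(1).tolist() for t in [(-16,45,152),(8,45,152),(8,-45,152),(-16,-45,152),(-48,62,122),(22,62,122),(22,-62,122),(-48,-62,122)]])
for uv in [(276,186),(301,186),(301,282),(276,282)]: print(atz(p,uv,152).round(1))
```

```text
[[273.6, 190.1], [300.4, 190.5], [298.5, 286.2], [273.0, 285.9], [242.5, 170.2], [313.4, 171.1], [310.4, 290.8], [243.4, 289.9]]
[ 529.2 -123.2  152. ]
[ 551.3 -126.5  152. ]
[ 538.5 -215.4  152. ]
[ 515.3 -211.9  152. ]
```

View pics/w7.png

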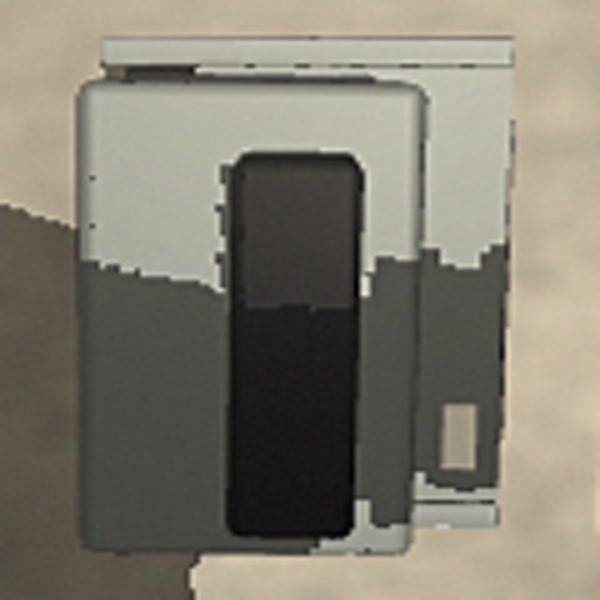

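Run:
```python
from path import *
t=w(-2.1,4.8,180); print(t)
plan(t,0.01,.8,step=40)
t=w(-2.1,4.8,127); plan(t,0.01,.8,step=40)
```

```text
[ 533.70677574 -168.42283829  180.        ]
[[2.94, 0.16, 0.79, 0.003, 0.8], [2.94, 0.16, 0.8, 0.003, 0.8], [2.93, 0.16, 0.79, 0.003, 0.8]]
[[3.51, 0.13, 0.79, 0.003, 0.8], [3.52, 0.13, 0.79, 0.003, 0.8], [3.51, 0.13, 0.79, 0.003, 0.8], [3.52, 0.13, 0.78, 0.003, 0.8]]
```

>>> {"op": "play_rows", "data": {"plan": [[2.94,0.16,0.8,0.004,0.8],[2.94,0.16,0.8,0.003,0.8],[2.93,0.16,0.8,0.003,0.8]]}}

```text
clock: 25.98
eef_pos: [534.4, -167.5, 181.1]
orientation: [[0.022, 0.987, -0.159], [0.141, -0.161, -0.977], [-0.99, -0.001, -0.143]]
contact_force: [-0.1, 0.2, -0.3]
opening: 70.7
```

```bash
python3 at.py
python3 - <<'E'
from path import *
plan(w(-2.1,4.8,128),0.0,.8,step=20)
p=eyes.grab_frame('wrist'); cv2.imwrite('pics/w8.png',p['frame'])
E
```

```text
t 25.975 p [ 534.4 -167.5  181.1] F [-0.1  0.2 -0.3] op 70.73775927799343
[[0.022, 0.987, -0.159], [0.141, -0.161, -0.977], [-0.99, -0.001, -0.143]] [-0.575  0.458  1.351  0.133  1.392 -0.441]
tilt 0.14315224770347681 az 1.4145916790261817
turn 3.1363887589132804 -0.005203894676512687
tcp dock [ -1.5   5.8 181.1]
upcorner dock [ -1.5  14.7 182.4]
F dock [-0.2  0.2 -0.3]
[[1.75, -0.02, 0.29, 0.0, 0.8], [1.75, -0.02, 0.28, 0.0, 0.8], [1.74, -0.01, 0.29, 0.0, 0.8]]
```

View pics/w8.png

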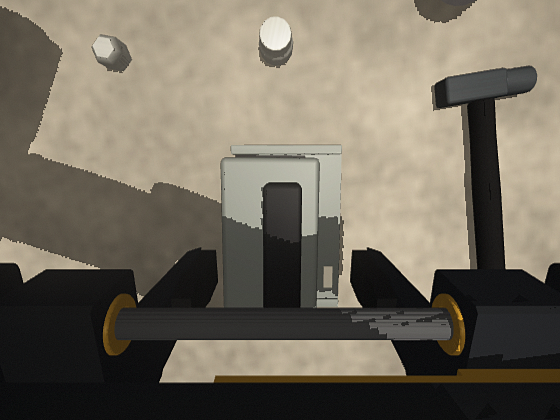

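>>> {"op": "play_rows", "data": {"plan": [[1.75,0,0.28,0,0.8],[1.75,0,0.28,0,0.8],[1.7,0,0.26,0,0.8]]}}

```text
clock: 26.4
eef_pos: [533.1, -166.7, 125.8]
orientation: [[0.019, 0.987, -0.159], [0.143, -0.16, -0.977], [-0.99, -0.005, -0.144]]
contact_force: [-0.3, -0.2, -0.5]
opening: 70.6
```

>>> {"op": "play_rows", "data": {"plan": [[0,0,0,0,0.4],[0,0,0,0,0.2],[0,0,0,0,0.1],[0,0,0,0,0.1]], "newtons": 25}}

```text
clock: 26.9
eef_pos: [533.7, -166.2, 128.4]
orientation: [[0.021, 0.987, -0.158], [0.142, -0.16, -0.977], [-0.99, -0.002, -0.143]]
contact_force: [-0.1, -0.4, -0.2]
opening: 32.4
```

```bash
python3 at.py
```

```text
t 26.9 p [ 533.7 -166.2  128.4] F [-0.1 -0.4 -0.2] op 32.39580566449123
[[0.021, 0.987, -0.158], [0.142, -0.16, -0.977], [-0.99, -0.002, -0.143]] [-0.574  0.512  1.427  0.137  1.265 -0.459]
tilt 0.14396380480544627 az 1.4262231745824403
turn 3.1256080120895877 -0.015984641500205673
tcp dock [ -2.5   7.  128.4]
upcorner dock [ -2.5  15.9 129.7]
F dock [ 0.  -0.4 -0.2]
```

>>> {"op": "play_rows", "data": {"plan": [[0,0,0,0,0],[0,0,0,0,0],[0,0,0,0,0]], "newtons": 30}}

```text
clock: 27.28
eef_pos: [533.7, -166.2, 128.7]
orientation: [[0.021, 0.987, -0.158], [0.142, -0.16, -0.977], [-0.99, -0.002, -0.143]]
contact_force: [-0.6, 0.3, -0.6]
opening: 23.9
```

```bash
python3 at.py
```

```text
t 27.275 p [ 533.7 -166.2  128.7] F [-0.6  0.3 -0.6] op 23.862478866943835
[[0.021, 0.987, -0.158], [0.142, -0.16, -0.977], [-0.99, -0.002, -0.143]] [-0.574  0.512  1.427  0.137  1.266 -0.459]
tilt 0.14386865434938692 az 1.4247008677866724
turn 3.1270166818571665 -0.01457597173262665
tcp dock [ -2.5   7.  128.7]
upcorner dock [ -2.5  15.9 130. ]
F dock [-0.6  0.2 -0.6]
```

>>> {"op": "play_rows", "data": {"plan": [[-0.8,0,-0.11,0,0],[-1.2,0,-0.17,0,0],[-1.5,0,-0.21,0,0]]}}

```text
clock: 27.65
eef_pos: [532.8, -165.9, 164.3]
orientation: [[0.017, 0.987, -0.159], [0.144, -0.16, -0.977], [-0.989, -0.007, -0.145]]
contact_force: [-0.8, 0.4, -4.5]
opening: 23.7
```

```bash
python3 at.py
```

```text
t 27.65 p [ 532.8 -165.9  164.3] F [-0.8  0.4 -4.5] op 23.67216908644353
[[0.017, 0.987, -0.159], [0.144, -0.16, -0.977], [-0.989, -0.007, -0.145]] [-0.574  0.474  1.378  0.134  1.356 -0.446]
tilt 0.14565964347281324 az 1.4556134800999718
turn 3.0957444078051513 -0.04584824578464206
tcp dock [ -3.4   7.1 164.3]
upcorner dock [ -3.4  16.  165.6]
F dock [-0.8  0.3 -4.5]
```

Run:
```python
from path import *
q=np.array(telemetry.sense()['qpos'])
plan((533,-166,205),0,0,step=25)
x,_=go(q,np.array([533,-166,205.]),0,25)
x,r=go(x,np.array([520,173,205.]),.03,42);print(r)
```

```text
[[-2.02, -0.0, -0.29, 0.0, 0], [-2.01, -0.0, -0.3, 0.0, 0]]
2 [ 533. -166.  205.] [ 0.017  0.144 -0.989] [-0.574  0.437  1.314  0.131  1.456 -0.433]
5 [525.8  22.3 205.1] [ 0.017  0.144 -0.989] [-0.254  0.362  1.438  0.147  1.365 -0.125]
9 [520. 173. 205.] [ 0.017  0.144 -0.989] [0.037 0.382 1.406 0.148 1.334 0.165]
[[0.54, -0.74, -3.66, 0.0], [0.54, -0.74, -3.66, 0.0], [0.54, -0.75, -3.65, 0.0], [0.54, -0.74, -3.66, 0.0], [0.54, -0.75, -3.65, 0.0], [0.54, -0.74, -3.66, 0.0], [0.54, -0.75, -3.65, 0.0], [0.54, -0.74, -3.66, 0.0], [0.55, -0.75, -3.65, 0.0]]
```

>>> {"op": "play_rows", "data": {"plan": [[-2.0,0,-0.3,0,0],[-2.0,0,-0.3,0,0],[0.2,-0.4,-1.8,0,0],[0.54,-0.74,-3.6,0,0],[0.54,-0.74,-3.6,0,0]]}}

```text
clock: 28.28
eef_pos: [528.0, -70.1, 207.4]
orientation: [[0.017, 0.987, -0.162], [0.144, -0.163, -0.976], [-0.989, -0.007, -0.145]]
contact_force: [0.6, -0.0, -5.0]
opening: 23.6
```

>>> {"op": "play_rows", "data": {"plan": [[0.54,-0.74,-3.6,0,0],[0.54,-0.74,-3.6,0,0],[0.54,-0.74,-3.6,0,0],[0.54,-0.74,-3.6,0,0],[0.2,-0.4,-2.0,0,0]]}}

```text
clock: 28.9
eef_pos: [515.7, 111.3, 204.9]
orientation: [[0.008, 0.987, -0.16], [0.148, -0.159, -0.976], [-0.989, -0.016, -0.147]]
contact_force: [-0.1, -0.1, -4.6]
opening: 23.8
```

```bash
python3 at.py
python3 - <<'E'
from path import *
p=eyes.grab_frame('wrist'); cv2.imwrite('pics/w9.png',p['frame'])
for r in eyes.spot_point(p,'tray')[:2]: print(r['conf'],r['centre'],atz(p,r['centre'],0))
p=eyes.grab_frame('top'); cv2.imwrite('pics/t9.png',cv2.resize(p['frame'][130:330,100:380],None,fx=2.8,fy=2.8))
E
```

```text
t 28.9 p [515.7 111.3 204.9] F [-0.1 -0.1 -4.6] op 23.833835629890494
[[0.008, 0.987, -0.16], [0.148, -0.159, -0.976], [-0.989, -0.016, -0.147]] [-0.085  0.358  1.446  0.152  1.346  0.042]
tilt 0.14830750528203668 az 1.5192431983957864
turn 3.0319716524559546 -0.10962100113383856
tcp dock [-65.3 277.9 204.9]
upcorner dock [-65.3 286.8 206.2]
F dock [-0.  -0.2 -4.6]
0.61 [286.9, 158.9] [526.14407059 169.95072006   0.        ]
```

View pics/w9.png

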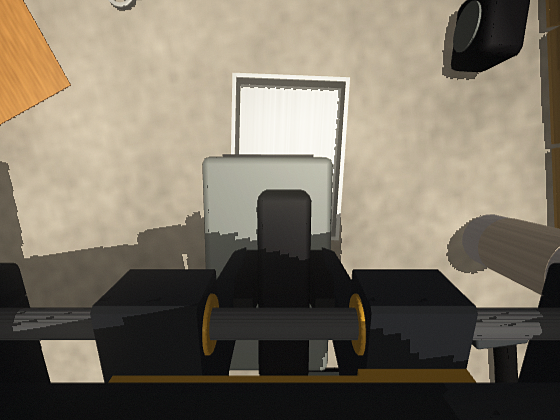

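View pics/t9.png

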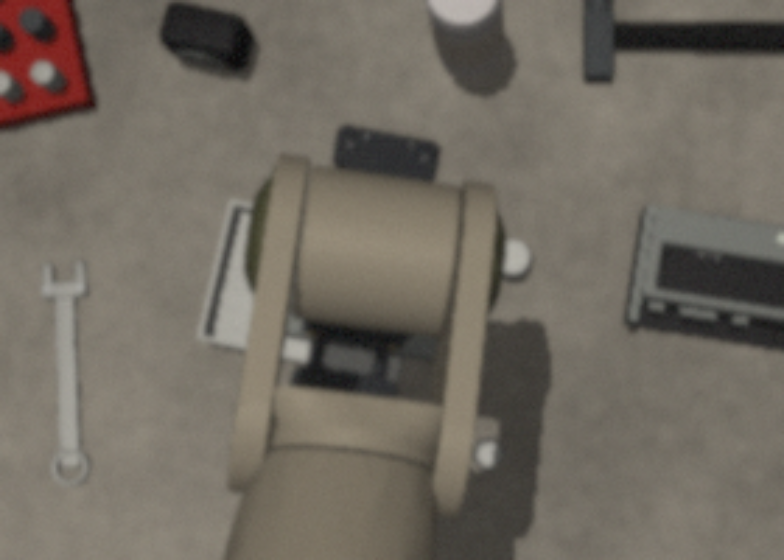

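Run:
```python
from path import *
p=eyes.grab_frame('wrist')
a=atz(p,(233,73.5),32);b=atz(p,(349.5,77.5),32); print(a,b,np.linalg.norm(a-b)); d=(b-a)/np.linalg.norm(b-a); print('yaw',np.arctan2(d[1],d[0])); n=np.array([-d[1],d[0],0]); ctr=(a+b)/2-85*n; print(ctr)
T=ctr+ -4.6*d+5.1*n; print(T)
plan((T[0],T[1],203),0.01,0,step=35)
```

```text
[485.77183638 261.61794296  32.        ] [602.41737762 238.51864633  32.        ] 118.91072195700963
yaw -0.19550044931675814
[527.5827216  166.68749565  32.        ]
[524.06106207 172.58392798  32.        ]
[[0.57, -0.13, -3.14, 0.005, 0], [0.58, -0.15, -3.13, 0.005, 0]]
```

>>> {"op": "play_rows", "data": {"plan": [[0.55,-0.13,-3.1,0.02,0],[0.55,-0.15,-3.1,0.015,0],[0,0,0,0,0]]}}

```text
clock: 29.48
eef_pos: [524.2, 171.3, 202.2]
orientation: [[0.007, 0.98, -0.2], [0.146, -0.199, -0.969], [-0.989, -0.022, -0.145]]
contact_force: [-1.1, -1.2, -4.5]
opening: 23.7
```

```bash
python3 at.py
python3 - <<'E'
from path import *
plan((524,172.5,125),0,0,step=20)
E
```

```text
t 29.475 p [524.2 171.3 202.2] F [-1.1 -1.2 -4.5] op 23.736915684404373
[[0.007, 0.98, -0.2], [0.146, -0.199, -0.969], [-0.989, -0.022, -0.145]] [0.033 0.394 1.394 0.15  1.343 0.201]
tilt 0.1468458227361917 az 1.5212383942112564
turn 2.9893761918617052 -0.15221646172808795
tcp dock [-66.6 338.5 202.2]
upcorner dock [-66.2 347.4 203.5]
F dock [-0.9 -1.3 -4.5]
[[1.91, 0.03, 0.25, 0.0, 0], [1.92, 0.03, 0.25, 0.0, 0], [1.91, 0.03, 0.25, 0.0, 0], [1.92, 0.04, 0.26, 0.0, 0]]
```

>>> {"op": "play_rows", "data": {"plan": [[1.9,0.03,0.25,0,0],[1.9,0.03,0.25,0,0],[1.9,0.03,0.25,0,0],[1.9,0.03,0.25,0,0],[1.2,0.02,0.16,0,0]]}}

```text
clock: 30.1
eef_pos: [524.1, 167.1, 111.0]
orientation: [[0.009, 0.979, -0.204], [0.144, -0.203, -0.968], [-0.99, -0.021, -0.143]]
contact_force: [0.5, 1.1, -4.9]
opening: 23.8
```

```bash
python3 at.py
```

```text
t 30.1 p [524.1 167.1 111. ] F [ 0.5  1.1 -4.9] op 23.788316679818806
[[0.009, 0.979, -0.204], [0.144, -0.203, -0.968], [-0.99, -0.021, -0.143]] [0.026 0.492 1.528 0.161 1.115 0.162]
tilt 0.14478686348956504 az 1.5110739443540626
turn 2.995171914201033 -0.14642073938876005
tcp dock [-66.1 334.3 111. ]
upcorner dock [-65.7 343.2 112.2]
F dock [ 0.3  1.2 -4.9]
```

>>> {"op": "play_rows", "data": {"plan": [[1.0,0.02,0.1,0,0],[0.6,0.01,0.06,0,0],[0.2,0,0.02,0,0]]}}

```text
clock: 30.48
eef_pos: [524.4, 166.9, 91.9]
orientation: [[0.009, 0.979, -0.205], [0.144, -0.204, -0.968], [-0.99, -0.021, -0.143]]
contact_force: [0.0, 0.8, -4.3]
opening: 23.7
```

>>> {"op": "play_rows", "data": {"plan": [[0.15,0,0.02,0,0]]}}

```text
clock: 30.6
eef_pos: [524.6, 166.9, 90.6]
orientation: [[0.009, 0.979, -0.205], [0.144, -0.204, -0.968], [-0.99, -0.02, -0.143]]
contact_force: [0.6, 0.0, -5.2]
opening: 23.7
```

>>> {"op": "play_rows", "data": {"plan": [[0.15,0,0.02,0,0]]}}

```text
clock: 30.72
eef_pos: [524.8, 167.0, 89.4]
orientation: [[0.01, 0.979, -0.205], [0.144, -0.204, -0.968], [-0.99, -0.02, -0.143]]
contact_force: [-0.6, 1.5, -1.4]
opening: 24.0
```

>>> {"op": "play_rows", "data": {"plan": [[0.1,0,0.01,0,0]]}}

```text
clock: 30.85
eef_pos: [524.9, 167.5, 89.1]
orientation: [[0.011, 0.979, -0.205], [0.145, -0.204, -0.968], [-0.989, -0.019, -0.144]]
contact_force: [-4.0, 2.1, 7.1]
opening: 23.6
```

>>> {"op": "play_rows", "data": {"plan": [[0,0,0,0,0.35],[0,0,0,0,0.6],[0,0,0,0,0.8],[0,0,0,0,0.8]]}}

```text
clock: 31.35
eef_pos: [526.0, 167.3, 90.3]
orientation: [[0.015, 0.979, -0.204], [0.144, -0.204, -0.968], [-0.989, -0.015, -0.144]]
contact_force: [-0.5, -0.1, 0.1]
opening: 58.9
```

```bash
python3 at.py
python3 - <<'E'
from path import *
p=eyes.grab_frame('wrist'); cv2.imwrite('pics/w10.png',p['frame'])
p=eyes.grab_frame('scene'); cv2.imwrite('pics/s10.png',cv2.resize(p['frame'][80:280,180:440],None,fx=3,fy=3))
E
```

```text
t 31.35 p [526.  167.3  90.3] F [-0.5 -0.1  0.1] op 58.88964734540022
[[0.015, 0.979, -0.204], [0.144, -0.204, -0.968], [-0.989, -0.015, -0.144]] [0.026 0.52  1.55  0.166 1.059 0.152]
tilt 0.1456822914194868 az 1.4694097729116828
turn 3.0363852670168563 -0.10520738657293698
tcp dock [-64.2 334.9  90.3]
upcorner dock [-63.8 343.7  91.6]
F dock [-0.5 -0.2  0.1]
```

View pics/w10.png

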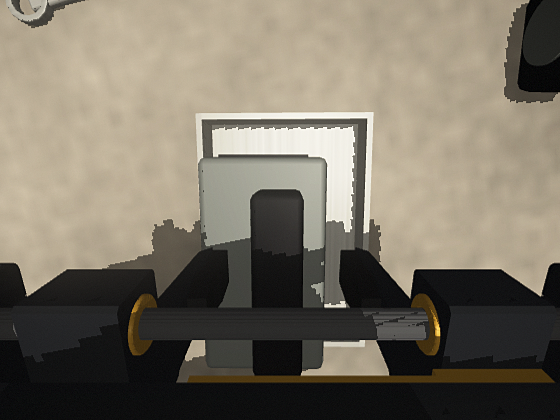

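View pics/s10.png

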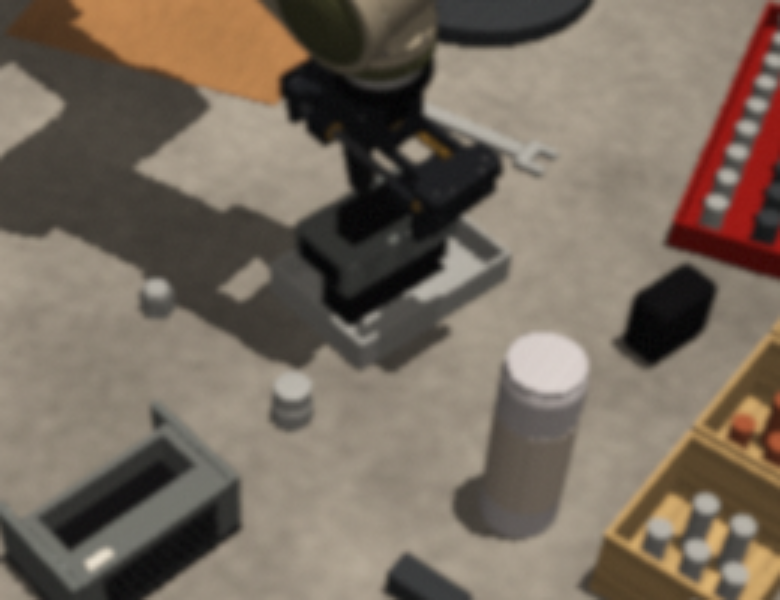

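>>> {"op": "play_rows", "data": {"plan": [[-1.0,0,0,0,0.8],[-3,0,0,0,0.8],[-5,0,0,0,0.8],[-5,0,0,0,0.8],[-4,0,0,0,0.8]]}}

```text
clock: 32.08
eef_pos: [522.1, 140.4, 273.7]
orientation: [[0.01, 0.979, -0.205], [0.144, -0.204, -0.968], [-0.99, -0.02, -0.143]]
contact_force: [-0.5, 0.3, 0.0]
opening: 70.7
```

>>> {"op": "play_rows", "data": {"plan": [[0,0,4,0,0.8],[0,0,5,0,0.8],[0,0,5,0,0.8],[0,0,4,0,0.8],[0,0,0,0,0.8]]}}

```text
clock: 32.7
eef_pos: [484.9, -39.3, 254.5]
orientation: [[0.022, 0.979, -0.202], [0.142, -0.203, -0.969], [-0.99, -0.008, -0.143]]
contact_force: [-0.3, -0.1, 0.8]
opening: 70.6
```

```bash
python3 at.py
python3 - <<'E'
from path import *
for n in ('scene','wrist','top'):
    p=eyes.grab_frame(n); cv2.imwrite(f'pics/{n}11.png',p['frame'])
    for l in ('pack','pack_grip','tray','spray','tape','socket','mallet','wrench','driver','nut'):
        if n!='wrist':
            for r in eyes.spot_point(p,l)[:1]: print(n,l,round(r['conf'],2),atz(p,r['centre'],{'pack':4,'pack_grip':100}.get(l,0)).round(1))
E
```

```text
t 32.7 p [484.9 -39.3 254.5] F [-0.3 -0.1  0.8] op 70.59390434537339
[[0.022, 0.979, -0.202], [0.142, -0.203, -0.969], [-0.99, -0.008, -0.143]] [-0.399  0.257  1.444  0.14   1.477 -0.21 ]
tilt 0.14370555001636512 az 1.4185051270702975
turn 3.0887104298297317 -0.052882223760061735
tcp dock [-71.2 124.3 254.5]
upcorner dock [-70.8 133.2 255.7]
F dock [-0.3 -0.1  0.8]
scene pack 0.78 [527.4 166.4   4. ]
scene pack_grip 0.6 [539.  149.2 100. ]
scene tray 0.75 [529.2 168.2  -0. ]
scene spray 0.83 [747.8  41.5   0. ]
scene tape 0.67 [743.3 256.2   0. ]
scene socket 0.5 [554.5   2.3   0. ]
scene mallet 0.61 [ 758.4 -185.9    0. ]
scene wrench 0.74 [463.7 393.4   0. ]
scene driver 0.94 [ 492.6 -389.9    0. ]
scene nut 0.41 [389.9  27.3   0. ]
top pack_grip 0.66 [520.2 149.2 100. ]
top tray 0.6 [526.3 168.    0. ]
top spray 0.96 [749.1  37.2   0. ]
top tape 0.98 [749.2 261.4   0. ]
top socket 0.63 [544.7   3.8   0. ]
top mallet 0.71 [ 740.  -196.6    0. ]
top wrench 0.85 [450.9 382.9   0. ]
top driver 0.69 [ 496.6 -400.7    0. ]
```

View pics/scene11.png

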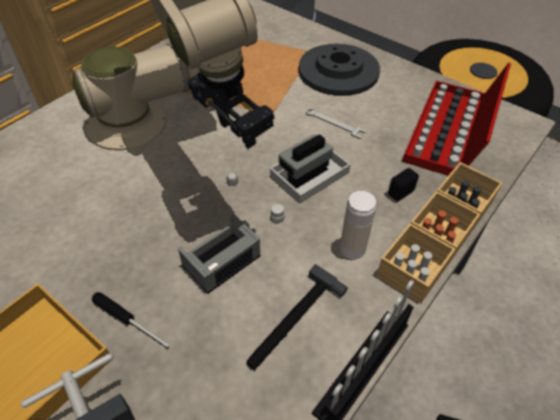

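View pics/wrist11.png

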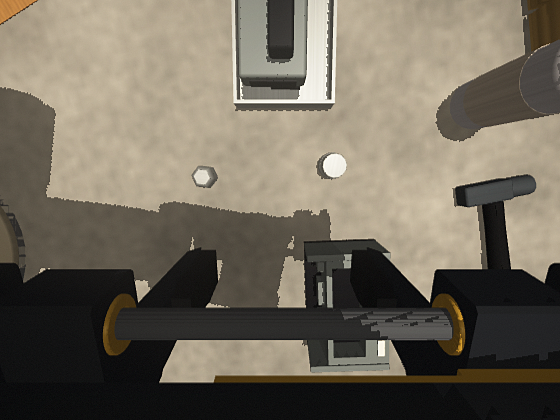

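```bash
python3 -c "
from bench import manip,telemetry
print(manip.close_job()); print(telemetry.sense()['clock'])"
```

```text
the job is handed in; nothing more can be done
None
the job is handed in; nothing more can be done
```

The battery pack is standing upright in the small steel tray and the job is handed in at about 33 s of the 67 s allowed. However, earlier readings passed the 120 N wrist-force limit and slightly passed a joint range.

**What I did**
- **Tilt:** The moves cannot tilt the tool directly, so I pushed the arm against its reach limit until the finger tilted about 50°.
- **Release:** The wrist camera showed the wide pad between two narrow lugs, centred about 16 mm to the dock's +y side. I pushed only the pad, never the lugs. It gave about 8 mm at 6–12 N and the pack popped up 10 mm, which I checked against the picture.
- **Lift and place:** I brought the tool back to near vertical, with about 0.14 rad of tilt left along the rib. I gripped the rib at 30 N, lifted the pack straight out and lowered it in 1–2 mm steps. It touched the tray floor at about 7 N before I let go.

**Last checks**
- **Pictures:** The scene and wrist views show the pack upright inside the tray, the dock empty, and the gripper clear of everything.
- **Other things:** They look unmoved by eye. The networks' positions differ from the first ones by up to 11 mm, or 20 mm for the socket in the top view. I put that down to detection noise.

**Checks that failed or disagreed**
- **Wrist force:** At about 3.4 s, when the elbow ran into its limit, the force reading was about 169 N with nothing touched, over the 120 N limit. Reaching that limit again at about 7.2 s read about 86 N. I take both as jolts from the sudden stop rather than contact, but the first may be judged a failure.
- **Joint range:** The last joint read up to 2.884 rad against its 2.88 limit while resting on it.

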